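Load the sloped sample deck on the optical bench

TASK

Clear the angle bracket and the two holder blocks off the sloped deck and put them in the white tray. Then lay every sample carrier flat on the sloped deck, side by side, its lower edge down at the lip, lying straight up the slope with the round glass window at the uphill end. When all of them are on, push the lamp's toggle lever fully over to the far side; leave the bottle, the mug and the screwdriver where they are.

Things in the scene. Friction and masses are not known exactly. Their poses are not given: they have to be found in the camera images.
- deck_face: sloped aluminium face of a fixed raised deck, 430 mm wide, 115 mm deep, tilted 20 degrees to face the robot. Origin: on the face, mid-width, at the inner side of the steel lip along its lower edge (lip 8 mm thick, 8 mm above the face), 75 mm above the work surface. x up the slope, away from the robot; y along the lip to the left; z out of the face. Heading varies 0.12 rad
- carrier1: sample carrier (3 to 5 present; None from the start: absent), 120 g: grey plate 100 (x) by 46 (y) by 10 mm, in its middle an upright grip fin 44 mm long (x), 12 mm thick (y), top 45 mm above the underside, and a round glass window near the +x end. Starts flat on the work surface before the deck, +x away from the robot within 0.6 rad. Origin: centre of the underside, z up to the fin
- carrier2: sample carrier (3 to 5 present; None from the start: absent), 120 g: grey plate 100 (x) by 46 (y) by 10 mm, in its middle an upright grip fin 44 mm long (x), 12 mm thick (y), top 45 mm above the underside, and a round glass window near the +x end. Starts flat on the work surface before the deck, +x away from the robot within 0.6 rad. Origin: centre of the underside, z up to the fin
- carrier3: sample carrier (3 to 5 present; None from the start: absent), 120 g: grey plate 100 (x) by 46 (y) by 10 mm, in its middle an upright grip fin 44 mm long (x), 12 mm thick (y), top 45 mm above the underside, and a round glass window near the +x end. Starts flat on the work surface before the deck, +x away from the robot within 0.6 rad. Origin: centre of the underside, z up to the fin
- carrier4: sample carrier (3 to 5 present; None from the start: absent), 120 g: grey plate 100 (x) by 46 (y) by 10 mm, in its middle an upright grip fin 44 mm long (x), 12 mm thick (y), top 45 mm above the underside, and a round glass window near the +x end. Starts flat on the work surface before the deck, +x away from the robot within 0.6 rad. Origin: centre of the underside, z up to the fin
- carrier5: sample carrier (3 to 5 present; None from the start: absent), 120 g: grey plate 100 (x) by 46 (y) by 10 mm, in its middle an upright grip fin 44 mm long (x), 12 mm thick (y), top 45 mm above the underside, and a round glass window near the +x end. Starts flat on the work surface before the deck, +x away from the robot within 0.6 rad. Origin: centre of the underside, z up to the fin
- window1 (a point): centre of the glass window of carrier1, 34 mm from the carrier's origin along its +x, on the plate's upper side (28 mm across)
- window2 (a point): centre of the glass window of carrier2, 34 mm from the carrier's origin along its +x, on the plate's upper side (28 mm across)
- window3 (a point): centre of the glass window of carrier3, 34 mm from the carrier's origin along its +x, on the plate's upper side (28 mm across)
- window4 (a point): centre of the glass window of carrier4, 34 mm from the carrier's origin along its +x, on the plate's upper side (28 mm across)
- window5 (a point): centre of the glass window of carrier5, 34 mm from the carrier's origin along its +x, on the plate's upper side (28 mm across)
- bracket: aluminium angle bracket, 160 g, starts standing on the deck face: base plate 64 mm (x) by 50 mm (y) by 8 mm, with an upright plate 64 mm long (x), 10 mm thick in y, 72 mm high, along its +y edge (centred at y = +20 mm). Origin: centre of the base's underside, z up along the upright
- holder1: one of two alike dark steel post-holder blocks, 250 g, starts standing on the deck face: 60 mm (x) by 40 mm (y) by 50 mm high with a bore in its top. Origin: centre of the underside, z up
- holder2: one of two alike dark steel post-holder blocks, 250 g, starts standing on the deck face: 60 mm (x) by 40 mm (y) by 50 mm high with a bore in its top. Origin: centre of the underside, z up
- tray: fixed open white plastic tray, 170 mm (x) by 200 mm (y), 35 mm high, walls and floor 5 mm, to the robot's left. Origin: centre of the underside
- lamp_lever (a joint): angle of the lamp's toggle lever (rad): 0 leans 0.5 rad from upright to its base's -x (robot side), 1.0 fully over, 0.5 rad to its +x (far side); stays where it is left; a push of about 1 N at the tip moves it
- lamp_lever_tip (a point): centre of the black ball (26 mm across) at the end of the toggle lever, 80 mm from its pivot, which lies 22 mm above the work surface over the base's origin; steel rod 10 mm thick; to the robot's right
- lamp_lever_base: fixed grey block under the lever, 70 (x) by 50 (y) by 25 mm; origin: centre of its underside; x is the direction in which the lever is pushed over; heading varies by up to 0.25 rad
- fluid: bystander: white bottle, 52 mm across, 130 mm high; origin at the underside's centre; leave alone
- mug: bystander: white mug, 76 mm across, 90 mm high, handle at +y; origin at the underside's centre; leave alone
- driver: bystander: screwdriver lying flat, 170 mm long along x; leave alone

How it is judged:
By the outcome, as a careful person would: the job done as asked, in the order asked, and still so for the second after the job is handed in, with the robot touching nothing.
Of carrier1, carrier2, carrier3, carrier4, carrier5 only 3 to 5 are there at a start; the rules pass over those that are not, and their reading is None.
At some moment in a run one of carrier1, carrier2, carrier3, carrier4, carrier5 may be knocked a few centimetres aside while the robot is not near it.
It also fails if it takes over 210 s, if anything falls off the work surface, if the arm or the gripper's body presses on something with over 40 N, if the wrist force passes 120 N, or if a joint passes its speed limit or range.

ROBOT

A 7-joint arm with a two-finger parallel gripper is mounted at the origin on the work surface. World frame = base frame: x ahead of the robot, y to its left, z up, the work surface at z = 0. Lengths are in m, angles in rad, forces in N, time in s.
With the tool pointing down it reaches from about 0.35 to 0.775 m from the base axis. Payload 3.1 kg.
Tool frame: the origin (TCP) lies between the finger pads; the fingertips stand manip.tip_extent ahead of it and the grasp point (between the pads) lies 3 mm ahead of it (manip.tip_extent is the distance from the TCP to the fingertips, in m); z points along the fingers, y is the line along which they close (so a half turn about z gives the same grasp; the last joint's range is limited). The gripper opens to 85 mm and grips with 20 to 120 N. Pads are 22 mm wide; open, the fingers measure 114 mm over their backs; the gripper's body (76 mm by 85 mm) begins 54 mm behind the grasp point. The pads swing forward as they close: fully open they stand 13 mm farther back than shut.
Start: joints at [1.101, 0.311, 0.014, 1.512, -0.004, 1.319, -0.027], TCP at [0.228, -0.5, 0.253] pointing down, gripper open.
Joint ranges: [-2.7, 2.7], [-0.3, 1.91], [-1.27, 1.3], [0.12, 2.57], [-1.44, 4.58], [0.2, 2.03], [-3.05, 3.05]. Speed limits (rad/s): [2.79, 2.79, 3.14, 3.14, 3.14, 3.14, 3.14].

INTERFACE

Orientations are given as a rotation vector (axis times angle).
In Python, from plant import manip gives the robot as it stands. The module is installed in compiled form; this text tells all that it offers.
- The arm moves only by the tool play_rows, never from a script. Its argument "rows" is a list that holds one entry, the list of rows, each a list of 7 numbers: the turn, a rotation vector about the world's x, y, z in degrees, then the shift along the world's x, y, z in mm, then the opening, from 0 (shut) to 1 (fully open). In form: [[[rx, ry, rz, tx, ty, tz, hand], ...]]. A call has 1 to 8 rows; each row shifts and turns the commanded pose from where the row before left it; what a row does not reach is not made up. A row lasts 1/12 s, in which the tool goes at most 41.7 mm and 7.16 degrees, less where a joint would pass 70% of its speed; a pose out of reach is approached as far as the arm can. A call with a gripper value outside its range is refused whole. The fingers move at their own pace and stop on an object; "force" is the grip in N (left out, the last holds). Time passes only in rows, so rows that do not move let the fingers close. It gives the time, the measured TCP pose, the force, the opening and the grip force at its end, in the units of the state.
- manip.observe(): the state, without advancing time (a new reading comes with each control period).
- manip.read_camera(name): name is "side" or "top"; returns (picture, depth): 400x640x3 uint8, red, green, blue; 400x640 float32, m along the optical axis (not along the pixel's ray), 0 where there is no reading.
- manip.camera_info(name): a dict with "fovy" (degrees; the focal length in pixels is half the picture's height over the tangent of half this angle, whatever the lens; pixels are square), "cx", "cy" (the principal point, pixels), "k1" (the pictures are not rectified: a ray, as slopes to the right and down, at radius r is drawn at 1 + k1 r^2 times it, then the intrinsics apply), "eye" and "rotation" of the camera in the world. Camera axes: x right, y down, z forward; pixel columns grow to the right and rows downward; lengths in m; the calibration is good to about 2 mm. A picture is of the moment at which its call begins. camera_info takes no time and is no camera call.
- manip.hand_in(): hands the job in; it is judged then, once.
Trained networks look in the newest picture that a camera, given by its name, has taken for a name from the list of things; names that differ only in an ending like _2 or _b are one class to them, and where a whole thing is asked for, a point or a joint stands for the part that bears it (a point fixed in the world has none). Each returns a list of dicts, best first, with "p" (0 to 1); they miss things now and then, are a little off and sometimes report something else, mostly with a low value. They report only what shows in the picture. A call takes as long as a camera call.
- manip.masks_of(camera, thing): "pixels" (400x640 bool, what is visible of it) and "bbox" ([centre column, centre row, width, height] in pixels, round what is visible of it).
- manip.mark_of(camera, thing): "point" ([column, row] in pixels: a listed point, or the origin of a listed thing).
The state is a dict: "time_s": time; "qpos": joint angles; "qd": joint speeds; "joint_efforts": joint torques, N m; "eef_pos": TCP position; "ee_rot": TCP orientation; "force": force on the tool from outside, world axes, zero at the start; "torque": the same for the moment, N m; "finger_gap": finger opening in m; "gripper_force": force on a finger pad.
Only numpy, scipy, OpenCV 4.12 (cv2) and the standard library are available. Lean on these libraries where they do the work, as an engineer would, in place of code of your own. Each camera call takes 0.05 s, during which the arm holds its last target. There are 200 camera calls.

## Working session

There is one attempt and no reset: what is moved stays moved. The work goes in short steps, Python scripts to look and compute and a tool call to move; the robot and the scene stay as the last step left them, time stands still between calls to the robot, and variables do not carry over. Pictures are saved under pics/ and viewed, at most 14 in all, crops included, and the job is handed in when it is done.

Besides the shell and the picture viewer there is one more tool, called after "Request:" by a JSON object that holds its "api" and its "payload". play_rows: Moves the arm, as the interface text tells. Its arguments: {"type":"object","properties":{"rows":{"type":"array"},"force":{"type":"number"}},"required":["rows"]}

```bash
mkdir -p pics; cat > h.py <<'E'
import numpy as np, cv2
from plant import manip
def info(c):
    i=manip.camera_info(c); f=200/np.tan(np.radians(i['fovy'])/2); return i,f
def rays(c,u,v):
    i,f=info(c); x=(np.asarray(u,float)-i['cx'])/f; y=(np.asarray(v,float)-i['cy'])/f
    a,b=x.copy(),y.copy()
    for _ in range(20):
        s=1+i['k1']*(a*a+b*b); a,b=x/s,y/s
    return np.stack([a,b,np.ones_like(a)],-1)
def world(c,u,v,d):
    i,f=info(c); return (rays(c,u,v)*np.asarray(d)[...,None])@np.array(i['rotation']).T+np.array(i['eye'])
def onplane(c,u,v,p0,n):
    i,f=info(c); r=rays(c,u,v)@np.array(i['rotation']).T; e=np.array(i['eye']); n=np.array(n)
    return e+r*(((np.array(p0)-e)@n)/(r@n))[...,None]
def cloud(c,depth):
    v,u=np.mgrid[:400,:640]; return world(c,u,v,depth)
E
python3 - <<'E'
from h import *
print(manip.tip_extent)
s=manip.observe(); print({k:np.round(v,3) for k,v in s.items()})
for c in ['top','side']:
    print(manip.camera_info(c))
    p,d=manip.read_camera(c); cv2.imwrite(f'pics/{c}0.png',p[:,:,::-1]); np.save(f'{c}.npy',d)
    W=cloud(c,d)
    for t in ['carrier1','bracket','holder1','tray','lamp_lever_base','deck_face','fluid','mug','driver']:
        for m in manip.masks_of(c,t):
            if m['p']<.3: continue
            P=W[m['pixels']&(d>0)]
            print(c,t,round(m['p'],2),np.round(m['bbox']),np.round(np.percentile(P,[2,50,98],axis=0),3).tolist())
    for t in ['window1','carrier1','bracket','holder1','lamp_lever_tip','lamp_lever_base','deck_face','tray']:
        for m in manip.mark_of(c,t):
            if m['p']<.3: continue
            u,v=m['point']; print(c,'mark',t,round(m['p'],2),np.round([u,v],1),np.round(W[int(round(v)),int(round(u))],3))
E
```

```text
0.022
{'time_s': np.float64(0.0), 'qpos': array([ 1.101,  0.312,  0.014,  1.513, -0.004,  1.319, -0.027]), 'qd': array([ 0.001, -0.001,  0.001, -0.002,  0.   , -0.   ,  0.   ]), 'joint_efforts': array([ 0.0000e+00, -3.7992e+01,  1.4600e-01, -2.3059e+01,  1.2000e-02,
        1.4000e-02,  0.0000e+00]), 'eef_pos': array([ 0.228, -0.5  ,  0.252]), 'ee_rot': array([-3.068e+00, -6.670e-01,  1.000e-03]), 'force': array([-1.121, -0.519,  0.072]), 'torque': array([ 0.011, -0.029, -0.024]), 'gripper_force': np.float64(0.0), 'finger_gap': np.float64(0.085)}
{'fovy': 53.78468501216872, 'cx': 321.5479805705292, 'cy': 201.32953217369308, 'k1': -0.0036946285143641833, 'eye': array([ 0.40054409, -0.01124098,  1.214998  ]), 'rotation': array([-2.16625265,  2.18227938, -0.10696675])}Traceback (most recent call last):
  File "<stdin>", line 7, in <module>
  File "h.py", line 17, in cloud
    v,u=np.mgrid[:400,:640]; return world(c,u,v,depth)
                                    ~~~~~^^^^^^^^^^^^^
  File "h.py", line 12, in world
    i,f=info(c); return (rays(c,u,v)*np.asarray(d)[...,None])@np.array(i['rotation']).T+np.array(i['eye'])
                        ~~~~~~~~~~~~~~~~~~~~~~~~~~~~~~~~~~~~~~~~~~~~~~~~~~~~~~~~~~~~~~~^~~~~~~~~~~~~~~~~~~
ValueError: operands could not be broadcast together with shapes (400,640) (3,)
```

```bash
sed -i "s/i=manip.camera_info(c); f=/i=dict(manip.camera_info(c)); i['rotation']=cv2.Rodrigues(np.array(i['rotation'],float))[0]; f=/" h.py
python3 - <<'E'
from h import *
for c in ['top','side']:
    p,d=manip.read_camera(c); cv2.imwrite(f'pics/{c}0.png',p[:,:,::-1]); np.save(f'{c}.npy',d)
    print(c,np.round(info(c)[0]['eye'],3))
    W=cloud(c,d)
    for t in ['carrier1','bracket','holder1','tray','lamp_lever_base','deck_face','fluid','mug','driver']:
        for m in manip.masks_of(c,t):
            if m['p']<.3: continue
            P=W[m['pixels']&(d>0)]
            print(c,t,round(m['p'],2),np.round(m['bbox']),np.round(np.percentile(P,[2,50,98],axis=0),3).tolist() if len(P) else None)
    for t in ['window1','carrier1','bracket','holder1','lamp_lever_tip','lamp_lever_base','deck_face','tray']:
        for m in manip.mark_of(c,t):
            if m['p']<.3: continue
            u,v=m['point']; print(c,'mark',t,round(m['p'],2),np.round([u,v],1),np.round(W[int(round(v)),int(round(u))],3))
E
```

```text
top [ 0.401 -0.011  1.215]
top carrier1 0.77 [319. 230.  33.  31.] [[0.379, -0.04, 0.003], [0.424, -0.007, 0.01], [0.471, 0.026, 0.046]]
top carrier1 0.67 [237. 234.  26.  35.] [[0.378, 0.21, -0.001], [0.423, 0.239, 0.011], [0.472, 0.273, 0.046]]
top carrier1 0.56 [354. 225.  20.  35.] [[0.393, -0.15, 0.006], [0.439, -0.121, 0.011], [0.486, -0.093, 0.047]]
top bracket 0.8 [276. 165.  24.  26.] [[0.578, 0.094, 0.083], [0.617, 0.122, 0.1], [0.649, 0.141, 0.162]]
top holder1 0.9 [310. 163.  16.  24.] [[0.587, -0.003, 0.117], [0.616, 0.013, 0.136], [0.648, 0.032, 0.145]]
top holder1 0.84 [364. 161.  17.  22.] [[0.589, -0.16, 0.094], [0.622, -0.139, 0.132], [0.663, -0.12, 0.145]]
top tray 0.73 [240. 234.  27.  33.] [[0.378, 0.212, -0.002], [0.423, 0.24, 0.01], [0.469, 0.274, 0.046]]
top tray 0.65 [184. 211.  73.  59.] [[0.403, 0.306, 0.0], [0.486, 0.412, 0.005], [0.567, 0.504, 0.036]]
top lamp_lever_base 0.81 [450. 200.  23.  27.] [[0.474, -0.43, 0.002], [0.507, -0.396, 0.026], [0.546, -0.374, 0.109]]
top deck_face 0.89 [311. 155. 151.  47.] [[0.584, -0.2, 0.075], [0.656, -0.009, 0.097], 
[... 3784 characters left out ...]
[367.9 167.4] [ 0.401 -0.233  0.025]
side mark carrier1 0.94 [347.  219.9] [0.428 0.006 0.01 ]
side mark carrier1 0.88 [348.6 190.8] [ 0.443 -0.117  0.014]
side mark bracket 0.74 [266.1 218.5] [0.62  0.145 0.116]
side mark holder1 0.6 [288.4 159.6] [ 0.634 -0.122  0.104]
side mark holder1 0.58 [276.7 193.6] [0.625 0.031 0.1  ]
side mark lamp_lever_tip 0.41 [349.7 118.3] [ 0.489 -0.388  0.103]
side mark lamp_lever_base 0.78 [343.9 138.7] [ 0.507 -0.375  0.023]
side mark lamp_lever_base 0.61 [320.4 277.2] [0.458 0.231 0.014]
side mark deck_face 0.74 [289.5 196.7] [0.591 0.019 0.084]
side mark deck_face 0.31 [294.8 333.5] [0.48  0.405 0.009]
side mark tray 0.97 [293.3 332.7] [0.485 0.404 0.009]
```

View pics/top0.png

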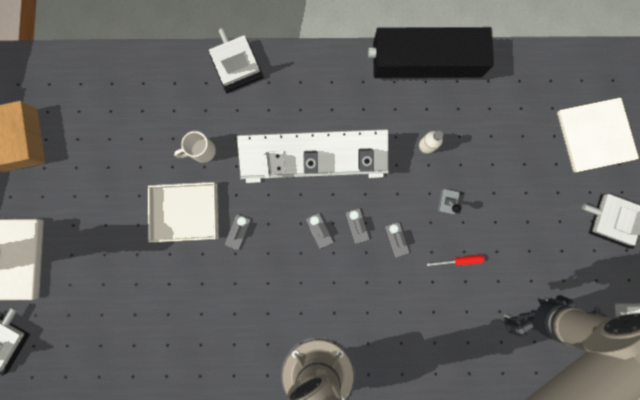

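View pics/side0.png

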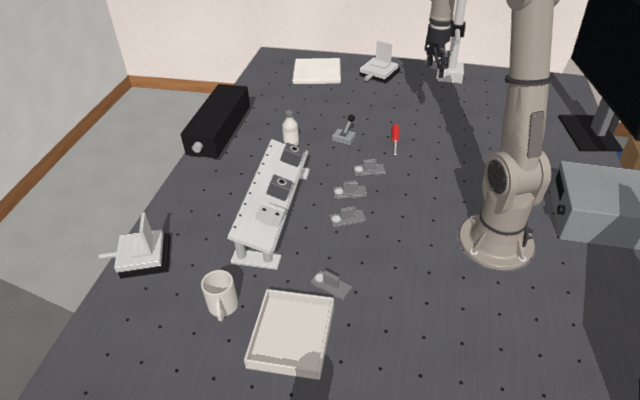

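```bash
cat >> h.py <<'E'
def merged():
    A=[]
    for c in ['top','side']:
        p,d=manip.read_camera(c); W=cloud(c,d)[d>0]; A.append(W)
    return A
def box(P,c,r): return P[np.all(np.abs(P[:,:2]-np.array(c))<r,axis=1)]
def rect(P):
    (cx,cy),(w,h),a=cv2.minAreaRect((P[:,:2]*1000).astype(np.float32))
    if w<h: w,h,a=h,w,a+90
    a=(a+90)%180-90
    return np.round([cx,cy,w,h,a],1)
def carriers(A,cs):
    for c in cs:
        for P in A:
            Q=box(P,c,.075); pl=Q[(Q[:,2]>.005)]; fin=Q[Q[:,2]>.036]
            m=np.r_[pl]; 
            d=np.linalg.norm(m[:,:2]-np.median(m[:,:2],axis=0),axis=1); m=m[d<.06]
            def pca(X):
                X=X[:,:2]; w,v=np.linalg.eigh(np.cov(X.T)); a=v[:,1]*np.sign(v[0,1]); return np.degrees(np.arctan2(a[1],a[0]))
            print('  plate',rect(m),'pca %.1f'%pca(m),'fin',rect(fin),len(fin),'med',np.round(np.median(fin,axis=0)*1000,1))
E
python3 - <<'E'
from h import *
A=merged()
carriers(A,[(.389,-.24),(.442,-.118),(.423,-.002),(.425,.24)])
# deck
for P in A:
    Q=P[(np.abs(P[:,1])<.22)&(P[:,0]>.57)&(P[:,0]<.74)]
    F=Q[(Q[:,2]>.079)&(Q[:,2]<.117)]
    for _ in range(4):
        B=np.c_[F[:,:2],np.ones(len(F))]; k,*_=np.linalg.lstsq(B,F[:,2],rcond=None); r=F[:,2]-B@k; F=F[np.abs(r)<max(.002,1.2*r.std())]
    print('plane',np.round(k,4),len(F),'tilt',np.degrees(np.arctan(np.hypot(k[0],k[1]))),'heading',np.degrees(np.arctan2(k[1],k[0])))
    Q=Q[Q[:,2]>.06]
    print('facerect',rect(F))
    # edges
    for y in np.arange(-.19,.21,.04):
        S=Q[np.abs(Q[:,1]-y)<.02]; S=S[S[:,2]<.12]
        print(round(y,2),np.round([S[:,0].min(),S[:,0].max()],4),end=' ')
    print()
    n=np.array([-k[0],-k[1],1]); n/=np.linalg.norm(n)
    h=(Q-np.array([0,0,k[2]]))@n
    for nm,c in [('bracket',(.615,.12)),('h1',(.617,.013)),('h2',(.622,-.14))]:
        S=box(np.c_[Q,h],c,.06) if 0 else np.c_[Q,h][np.all(np.abs(Q[:,:2]-np.array(c))<.06,axis=1)]
        S=S[S[:,3]>(.04 if nm!='bracket' else .045)]
        print(nm,rect(S),len(S),'h',np.round(np.percentile(S[:,3],[5,50,98])*1000,1),'med',np.round(np.median(S,axis=0)*1000,1))
    T=P[(np.abs(P[:,0]-.487)<.12)&(np.abs(P[:,1]-.407)<.13)&(P[:,2]>.028)&(P[:,2]<.045)]; print('tray',rect(T))
    L=P[(np.abs(P[:,0]-.50)<.08)&(np.abs(P[:,1]+.39)<.06)]
    for lo,hi in [(.02,.03),(.04,.075),(.085,.13)]:
        S=L[(L[:,2]>lo)&(L[:,2]<hi)]; print('lever',lo,rect(S),np.round(np.median(S,axis=0)*1000))
E
```

```text
plate [ 395.3 -238.1  102.6   95.8   24. ] pca 18.1 fin [ 397.6 -243.    42.5   11.8   15.4] 63 med [ 398.5 -243.    45. ]
  plate [ 393.  -227.5  102.5   95.3   28.4] pca 16.2 fin [ 401.8 -240.8   42.1   20.     7.6] 61 med [ 400.1 -239.8   43.6]
  plate [ 434.3 -113.4  112.8   95.5   36.5] pca 17.8 fin [ 439.6 -122.4   43.    11.3   17.4] 61 med [ 440.7 -122.9   45.3]
  plate [ 436.6 -109.1  112.3   90.6    2.6] pca 15.6 fin [ 441.4 -121.7   43.8   18.8   18. ] 69 med [ 440.7 -118.9   43.5]
  plate [423.4  -3.4 106.3 101.6 -59.9] pca 25.9 fin [426.3  -6.1  42.4  10.6  26.2] 60 med [426.8  -7.3  44.9]
  plate [427.6  -6.  102.2  88.6  18.3] pca 24.7 fin [427.9  -5.5  44.9  18.7  29. ] 78 med [426.4  -4.7  44.6]
  plate [425.2 243.9 105.5  95.6 -51.5] pca -26.7 fin [446.8 270.8  86.4  82.6  -3.1] 79 med [425.8 243.9  43.6]
  plate [432.6 268.3 106.8  97.6 -19.8] pca -89.6 fin [452.4 272.6  92.5  80.7  -1.7] 144 med [428.7 249.2  42.7]
plane [ 0.3299  0.012  -0.1186] 2481 tilt 18.26989493285181 heading 2.0764083567914318
facerect [648.8   7.4 427.2 108.9 -87.9]
-0.19 [0.59  0.711] -0.
[... 898 characters left out ...]
 0.7104] -0.11 [0.5895 0.7088] -0.07 [0.5886 0.7086] -0.03 [0.587  0.7046] 0.01 [0.5852 0.7045] 0.05 [0.5841 0.7034] 0.09 [0.5824 0.7015] 0.13 [0.5798 0.7011] 0.17 [0.5804 0.7006] 
bracket [603.7 138.7  66.1  18.2   8.7] 232 h [47.1 63.  72.1] med [603.9 140.9 147.5  63. ]
h1 [612.9  18.5  58.   43.    2. ] 238 h [42.4 46.9 52. ] med [612.8  19.8 135.6  46.9]
h2 [ 618.3 -138.7   56.7   46.2    5.6] 188 h [41.6 46.7 52. ] med [ 617.6 -136.7  135.3   46.7]
tray [488.7 405.9 205.7 173.1 -87.8]
lever 0.02 [ 512.  -402.    67.    57.6  -14.8] [ 510. -394.   25.]
lever 0.04 [ 502.1 -395.2   17.2   14.6   10.7] [ 504. -397.   59.]
lever 0.085 [ 489.3 -392.7   24.4   22.7  -13.6] [ 489. -391.  102.]
```

```bash
cat >> h.py <<'E'
from scipy.spatial.transform import Rotation as Ro
def tgt(h,t): return Ro.from_euler('z',h,degrees=True)*Ro.from_euler('y',-t,degrees=True)*Ro.from_euler('x',180,degrees=True)
def plan(pts,p=None,R=None):
    s=manip.observe()
    if p is None: p=np.array(s['eef_pos'])*1000; R=Ro.from_rotvec(s['ee_rot'])
    print('t',round(s['time_s'],1),'at',np.round(p,1),'gap',s['finger_gap'],'F',np.round(s['force'],1))
    for x,y,z,h,t in pts:
        T=tgt(h,t); dr=np.degrees((T*R.inv()).as_rotvec()); dp=np.array([x,y,z])-p
        n=max(np.linalg.norm(dp)/41,np.linalg.norm(dr)/7.1); print('to',(x,y,z,h,t),'rot',np.round(dr,2),'shift',np.round(dp,1),'rows>=%.1f'%n)
        p=np.array([x,y,z]);R=T
E
python3 - <<'E'
from h import *
plan([(592,-139.5,207,2,20),(620,-139.5,127.5,2,20),(586,-139.5,221,2,20),(530,355,200,2,0),(530,355,105,2,0)])
E
```

```text
t 1.9 at [ 228.2 -500.4  253.3] gap 0.0851745970616411 F [ 0.1  0.7 -0.1]
to (592, -139.5, 207, 2, 20) rot [  4.62 -19.59 -22.28] shift [363.8 360.9 -46.3] rows>=12.6
to (620, -139.5, 127.5, 2, 20) rot [0. 0. 0.] shift [ 28.    0.  -79.5] rows>=2.1
to (586, -139.5, 221, 2, 20) rot [0. 0. 0.] shift [-34.    0.   93.5] rows>=2.4
to (530, 355, 200, 2, 0) rot [-0.7  19.99 -0.  ] shift [-56.  494.5 -21. ] rows>=12.1
to (530, 355, 105, 2, 0) rot [0. 0. 0.] shift [  0   0 -95] rows>=2.3
```

Request:
{"api": "play_rows", "payload": {"rows": [[[0.29, -1.22, -1.39, 22.7, 22.6, -2.9, 1], [0.29, -1.22, -1.39, 22.7, 22.6, -2.9, 1], [0.29, -1.22, -1.39, 22.7, 22.6, -2.9, 1], [0.29, -1.22, -1.39, 22.7, 22.6, -2.9, 1], [0.29, -1.22, -1.39, 22.7, 22.6, -2.9, 1], [0.29, -1.22, -1.39, 22.7, 22.6, -2.9, 1], [0.29, -1.22, -1.39, 22.7, 22.6, -2.9, 1], [0.29, -1.22, -1.39, 22.7, 22.6, -2.9, 1]]], "force": 60}}

```text
time_s: 2.62
eef_pos: [0.4107, -0.3185, 0.2302]
ee_rot: [-3.105, -0.362, -0.276]
force: [0.3, -0.5, -0.3]
finger_gap: 0.0854
gripper_force: 0.0
```

Request:
{"api": "play_rows", "payload": {"rows": [[[0.29, -1.22, -1.39, 22.7, 22.6, -2.9, 1], [0.29, -1.22, -1.39, 22.7, 22.6, -2.9, 1], [0.29, -1.22, -1.39, 22.7, 22.6, -2.9, 1], [0.29, -1.22, -1.39, 22.7, 22.6, -2.9, 1], [0.29, -1.22, -1.39, 22.7, 22.6, -2.9, 1], [0.29, -1.22, -1.39, 22.7, 22.6, -2.9, 1], [0.29, -1.22, -1.39, 22.7, 22.6, -2.9, 1], [0.29, -1.22, -1.39, 22.7, 22.6, -2.9, 1]]]}}

```text
time_s: 3.28
eef_pos: [0.5923, -0.1378, 0.207]
ee_rot: [-3.087, -0.053, -0.545]
force: [0.4, 0.0, -0.2]
finger_gap: 0.0854
gripper_force: 0.0
```

```bash
python3 - <<'E'
from h import *
plan([(592,-139.5,207,2,20),(620,-139.5,127.5,2,20)]); print(manip.tip_extent)
E
```

```text
t 3.3 at [ 592.3 -137.8  207. ] gap 0.08538840311352255 F [ 0.4  0.  -0.2]
to (592, -139.5, 207, 2, 20) rot [-0.04  0.01  0.03] shift [-0.3 -1.7  0. ] rows>=0.0
to (620, -139.5, 127.5, 2, 20) rot [0. 0. 0.] shift [ 28.    0.  -79.5] rows>=2.1
0.022
```

Request:
{"api": "play_rows", "payload": {"rows": [[[0, 0, 0, 7, 0, -20, 1], [0, 0, 0, 7, 0, -20, 1], [0, 0, 0, 7, 0, -20, 1], [0, 0, 0, 6.5, 0, -19.5, 1], [0, 0, 0, 0, 0, 0, 1], [0, 0, 0, 0, 0, 0, 0], [0, 0, 0, 0, 0, 0, 0], [0, 0, 0, 0, 0, 0, 0]]]}}

```text
time_s: 3.95
eef_pos: [0.6198, -0.1393, 0.1294]
ee_rot: [-3.087, -0.055, -0.547]
force: [0.2, -0.9, 0.4]
finger_gap: 0.0515
gripper_force: 0.0
```

Request:
{"api": "play_rows", "payload": {"rows": [[[0, 0, 0, 0, 0, 0, 0], [0, 0, 0, 0, 0, 0, 0], [0, 0, 0, 0, 0, 0, 0]]]}}

```text
time_s: 4.2
eef_pos: [0.6198, -0.1398, 0.1298]
ee_rot: [-3.088, -0.054, -0.548]
force: [-2.7, -0.2, 7.2]
finger_gap: 0.0395
gripper_force: 62.6
```

Request:
{"api": "play_rows", "payload": {"rows": [[[0, 0, 0, -11, 0, 31, 0], [0, 0, 0, -11, 0, 31, 0], [0, 0, 0, -11, 0, 31, 0], [0, 0, 0, -11, 0, 31, 0], [0, 1.25, 0, 0, 31, 0, 0], [0, 1.25, 0, 0, 31, 0, 0], [0, 1.25, 0, 0, 31, 0, 0], [0, 1.25, 0, 0, 31, 0, 0]]]}}

```text
time_s: 4.87
eef_pos: [0.5736, -0.0137, 0.2512]
ee_rot: [-3.107, -0.053, -0.404]
force: [1.4, 0.1, -3.7]
finger_gap: 0.0388
gripper_force: 61.8
```

Request:
{"api": "play_rows", "payload": {"rows": [[[0, 1.25, 0, 0, 31, 0, 0], [0, 1.25, 0, 0, 31, 0, 0], [0, 1.25, 0, 0, 31, 0, 0], [0, 1.25, 0, 0, 31, 0, 0], [0, 1.25, 0, -5, 31, 0, 0], [0, 1.25, 0, -5, 31, 0, 0], [0, 1.25, 0, -10, 31, 0, 0], [0, 1.25, 0, -10, 31, 0, 0]]]}}

```text
time_s: 5.53
eef_pos: [0.5439, 0.2342, 0.2507]
ee_rot: [-3.128, -0.053, -0.131]
force: [1.5, 0.0, -2.4]
finger_gap: 0.039
gripper_force: 61.8
```

Request:
{"api": "play_rows", "payload": {"rows": [[[0, 1.25, 0, -10, 31, 0, 0], [0, 1.25, 0, -10, 31, 0, 0], [0, 1.25, 0, 0, 31, 0, 0], [0, 1.25, 0, 0, 31, 0, 0], [0, 0, 0, 0, 0, 0, 0]]]}}

```text
time_s: 5.95
eef_pos: [0.5213, 0.3657, 0.2496]
ee_rot: [-3.121, -0.068, 0.01]
force: [-1.0, 0.5, -3.2]
finger_gap: 0.039
gripper_force: 61.9
```

```bash
python3 - <<'E'
from h import *
plan([(527,360,53,2,0),(527,360,150,2,0),(585,16.5,214,2,20),(615.2,16.5,125.5,2,20)])
E
```

```text
t 6.0 at [521.3 365.7 249.6] gap 0.0389956981190357 F [-1.   0.5 -3.2]
to (527, 360, 53, 2, 0) rot [-1.13 -0.39 -0.48] shift [   5.7   -5.7 -196.6] rows>=4.8
to (527, 360, 150, 2, 0) rot [0. 0. 0.] shift [ 0  0 97] rows>=2.4
to (585, 16.5, 214, 2, 20) rot [  0.7  -19.99   0.  ] shift [  58.  -343.5   64. ] rows>=8.6
to (615.2, 16.5, 125.5, 2, 20) rot [0. 0. 0.] shift [ 30.2   0.  -88.5] rows>=2.3
```

Request:
{"api": "play_rows", "payload": {"rows": [[[0, 0, 0, 3, -2, -39, 0], [0, 0, 0, 3, -2, -39, 0], [0, 0, 0, 0, -2, -39, 0], [0, 0, 0, 0, 0, -39, 0], [0, 0, 0, 0, 0, -25, 0], [0, 0, 0, 0, 0, -12, 0], [0, 0, 0, 0, 0, -2, 0], [0, 0, 0, 0, 0, 0, 0]]]}}

```text
time_s: 6.62
eef_pos: [0.531, 0.3512, 0.0564]
ee_rot: [-3.128, -0.052, 0.002]
force: [0.9, 0.1, -1.9]
finger_gap: 0.0391
gripper_force: 61.9
```

Request:
{"api": "play_rows", "payload": {"rows": [[[0, 0, 0, -4, 9, 0, 0], [0, 0, 0, 0, 0, -2, 0], [0, 0, 0, 0, 0, -2, 0], [0, 0, 0, 0, 0, 0, 0]]]}}

```text
time_s: 6.95
eef_pos: [0.5271, 0.3611, 0.0535]
ee_rot: [-3.127, -0.054, -0.001]
force: [0.5, -0.5, -3.2]
finger_gap: 0.0388
gripper_force: 62.0
```

Request:
{"api": "play_rows", "payload": {"rows": [[[0, 0, 0, 0, 0, -2, 0], [0, 0, 0, 0, 0, -2, 0], [0, 0, 0, 0, 0, 0, 0]]]}}

```text
time_s: 7.2
eef_pos: [0.5275, 0.3603, 0.0502]
ee_rot: [-3.128, -0.052, -0.001]
force: [-1.7, -0.8, 4.7]
finger_gap: 0.0391
gripper_force: 62.8
```

Request:
{"api": "play_rows", "payload": {"rows": [[[0, 0, 0, 0, 0, 0, 0.58], [0, 0, 0, 0, 0, 0, 0.58], [0, 0, 0, 0, 0, 0, 0.58], [0, 0, 0, 0, 0, 20, 0.58], [0, 0, 0, 0, 0, 35, 0.58], [0, 0, 0, 0, 0, 35, 0.58], [0, 0, 0, 0, 0, 37, 1], [0, 0, 0, 0, 0, 37, 1]]]}}

```text
time_s: 7.87
eef_pos: [0.5267, 0.3599, 0.2139]
ee_rot: [-3.129, -0.052, 0.002]
force: [0.5, 1.0, 0.1]
finger_gap: 0.0723
gripper_force: 0.0
```

Request:
{"api": "play_rows", "payload": {"rows": [[[0, -2.5, 0, 7, -35, 4, 1], [0, -2.5, 0, 7, -35, 4, 1], [0, -2.5, 0, 7, -35, 4, 1], [0, -2.5, 0, 7, -35, 4, 1], [0, -2.5, 0, 7, -35, 4, 1], [0, -2.5, 0, 7, -35, 4, 1], [0, -2.5, 0, 7, -35, 4, 1], [0.7, -2.5, 0, 7, -35, 4, 1]]]}}

```text
time_s: 8.53
eef_pos: [0.5829, 0.0793, 0.2451]
ee_rot: [-3.074, -0.054, -0.546]
force: [1.3, -0.2, 0.2]
finger_gap: 0.0857
gripper_force: 0.0
```

Request:
{"api": "play_rows", "payload": {"rows": [[[0, 0, 0, 2, -35, 0, 1], [0, 0, 0, 0, -29, 0, 1], [0, 0, 0, 0, 0, -15, 1], [0, 0, 0, 0, 0, -15, 1], [0, 0, 0, 0, 0, 0, 1], [0, 0, 0, 0, 0, 0, 1]]]}}

```text
time_s: 9.03
eef_pos: [0.5842, 0.0163, 0.2136]
ee_rot: [-3.076, -0.053, -0.538]
force: [-1.2, 0.0, 0.2]
finger_gap: 0.0855
gripper_force: 0.0
```

```bash
python3 - <<'E'
from h import *
plan([(585,16.5,214,2,20),(615.2,16.5,125.5,2,20)])
E
```

```text
t 9.0 at [584.2  16.3 213.6] gap 0.08551669114789325 F [-1.2  0.   0.2]
to (585, 16.5, 214, 2, 20) rot [-0.73 -0.18 -0.09] shift [0.8 0.2 0.4] rows>=0.1
to (615.2, 16.5, 125.5, 2, 20) rot [0. 0. 0.] shift [ 30.2   0.  -88.5] rows>=2.3
```

Request:
{"api": "play_rows", "payload": {"rows": [[[-0.7, 0, 0, 8, 0, -22, 1], [0, 0, 0, 8, 0, -22, 1], [0, 0, 0, 8, 0, -22, 1], [0, 0, 0, 7, 0, -22, 1], [0, 0, 0, 0, 0, 0, 1], [0, 0, 0, 0, 0, 0, 0], [0, 0, 0, 0, 0, 0, 0], [0, 0, 0, 0, 0, 0, 0]]]}}

```text
time_s: 9.7
eef_pos: [0.6173, 0.0167, 0.1289]
ee_rot: [-3.086, -0.056, -0.549]
force: [0.8, 0.6, 0.4]
finger_gap: 0.0514
gripper_force: 0.0
```

Request:
{"api": "play_rows", "payload": {"rows": [[[0, 0, 0, 0, 0, 0, 0], [0, 0, 0, 0, 0, 0, 0], [0, 0, 0, 0, 0, 0, 0]]]}}

```text
time_s: 9.95
eef_pos: [0.6171, 0.0162, 0.129]
ee_rot: [-3.086, -0.055, -0.549]
force: [-3.1, -0.4, 5.8]
finger_gap: 0.039
gripper_force: 62.4
```

Request:
{"api": "play_rows", "payload": {"rows": [[[0, 0, 0, -11, 0, 31, 0], [0, 0, 0, -11, 0, 31, 0], [0, 0, 0, -11, 0, 31, 0], [0, 0, 0, -11, 0, 31, 0], [0, 1.25, 0, -2, 30, 0, 0], [0, 1.25, 0, -2, 30, 0, 0], [0, 1.25, 0, -2, 30, 0, 0], [0, 1.25, 0, -2, 30, 0, 0]]]}}

```text
time_s: 10.62
eef_pos: [0.5628, 0.1369, 0.2506]
ee_rot: [-3.107, -0.054, -0.405]
force: [0.4, -0.4, -2.5]
finger_gap: 0.039
gripper_force: 61.8
```

Request:
{"api": "play_rows", "payload": {"rows": [[[0, 1.25, 0, -2, 30, 0, 0], [0, 1.25, 0, -2, 30, 0, 0], [0, 1.25, 0, -2, 30, 0, 0], [0, 1.25, 0, -2, 30, 0, 0], [0, 1.25, 0, -6, 30, 0, 0], [0, 1.25, 0, -6, 30, 0, 0], [0, 1.25, 0, -6, 30, 0, 0], [0, 1.25, 0, -6, 30, 0, 0]]]}}

```text
time_s: 11.28
eef_pos: [0.5311, 0.377, 0.25]
ee_rot: [-3.128, -0.053, -0.132]
force: [0.8, 0.1, -2.3]
finger_gap: 0.0393
gripper_force: 61.8
```

Request:
{"api": "play_rows", "payload": {"rows": [[[0, 1.25, 0, -4, 30, 0, 0], [0, 1.25, 0, -4, 30, 0, 0], [0, 1.25, 0, 0, 18, 0, 0], [0, 1.25, 0, 0, 0, -30, 0], [0, 0, 0, 0, 0, -35, 0], [0, 0, 0, 0, 0, -35, 0], [0, 0, 0, 0, 0, 0, 0], [0, 0, 0, 0, 0, 0, 0]]]}}

```text
time_s: 11.95
eef_pos: [0.5227, 0.4521, 0.1475]
ee_rot: [-3.134, -0.053, 0.01]
force: [0.3, 0.4, -2.1]
finger_gap: 0.0391
gripper_force: 61.6
```

```bash
python3 - <<'E'
from h import *
plan([(527,455,50,2,0)])
E
```

```text
t 11.9 at [522.7 452.1 147.5] gap 0.039135946719110436 F [ 0.3  0.4 -2.1]
to (527, 455, 50, 2, 0) rot [-0.43 -0.37  0.07] shift [  4.3   2.9 -97.5] rows>=2.4
```

Request:
{"api": "play_rows", "payload": {"rows": [[[0, 0, 0, 4, 3, -30, 0], [0, 0, 0, 0, 0, -30, 0], [0, 0, 0, 0, 0, -20, 0], [0, 0, 0, 0, 0, -10, 0], [0, 0, 0, 0, 0, -4, 0], [0, 0, 0, 0, 0, -2.5, 0], [0, 0, 0, 0, 0, 0, 0], [0, 0, 0, 0, 0, 0, 0]]]}}

```text
time_s: 12.62
eef_pos: [0.529, 0.4584, 0.0565]
ee_rot: [-3.125, -0.052, -0.003]
force: [0.4, 1.0, -2.3]
finger_gap: 0.039
gripper_force: 61.8
```

```bash
python3 - <<'E'
from h import *
plan([(527,455,250,2,0),(577,137.5,230,5,20),(607.6,137.5,140,5,20)])
E
```

```text
t 12.6 at [529.  458.4  56.5] gap 0.03895464565798708 F [ 0.4  1.  -2.3]
to (527, 455, 250, 2, 0) rot [-0.91  0.1   0.08] shift [ -2.   -3.4 193.5] rows>=4.7
to (577, 137.5, 230, 5, 20) rot [  1.22 -19.96   2.97] shift [  50.  -317.5  -20. ] rows>=7.9
to (607.6, 137.5, 140, 5, 20) rot [0. 0. 0.] shift [ 30.6   0.  -90. ] rows>=2.3
```

Request:
{"api": "play_rows", "payload": {"rows": [[[0, 0, 0, 0, -3, -3, 0], [0, 0, 0, 0, 0, -2, 0], [0, 0, 0, 0, 0, -1.5, 0], [0, 0, 0, 0, 0, 0, 0]]]}}

```text
time_s: 12.95
eef_pos: [0.5285, 0.4538, 0.0487]
ee_rot: [-3.129, -0.052, -0.0]
force: [-0.8, -1.2, 2.9]
finger_gap: 0.0391
gripper_force: 62.3
```

Contact: release, rise, go to the bracket.

Request:
{"api": "play_rows", "payload": {"rows": [[[0, 0, 0, 0, 0, 0, 0.58], [0, 0, 0, 0, 0, 0, 0.58], [0, 0, 0, 0, 0, 0, 0.58], [0, 0, 0, 0, 0, 25, 0.58], [0, 0, 0, 0, 0, 39, 0.58], [0, 0, 0, 0, 0, 39, 0.58], [0, 0, 0, 0, 0, 39, 1], [0, 0, 0, 0, 0, 39, 1]]]}}

```text
time_s: 13.62
eef_pos: [0.5276, 0.4543, 0.2304]
ee_rot: [-3.128, -0.053, 0.002]
force: [1.5, 1.4, 0.0]
finger_gap: 0.0718
gripper_force: 0.0
```

Request:
{"api": "play_rows", "payload": {"rows": [[[0, 0, 0, 0, -31, 10, 1], [0.17, -2.86, 0.43, 7, -41, 0, 1], [0.17, -2.86, 0.43, 7, -41, 0, 1], [0.17, -2.86, 0.43, 7, -41, 0, 1], [0.17, -2.86, 0.43, 7, -41, 0, 1], [0.17, -2.86, 0.43, 7, -41, 0, 1], [0.17, -2.86, 0.43, 7, -41, 0, 1], [0.17, -2.86, 0.43, 7, -41, 0, 1]]]}}

```text
time_s: 14.28
eef_pos: [0.5769, 0.1346, 0.239]
ee_rot: [-3.063, -0.138, -0.545]
force: [0.7, 0.6, 0.2]
finger_gap: 0.0855
gripper_force: 0.0
```

Request:
{"api": "play_rows", "payload": {"rows": [[[0, 0, 0, 0, 0, -15, 1], [0, 0, 0, 0, 0, 0, 1], [0, 0, 0, 0, 0, 0, 1]]]}}

```text
time_s: 14.53
eef_pos: [0.5763, 0.1362, 0.223]
ee_rot: [-3.064, -0.136, -0.538]
force: [-0.5, 0.8, 0.8]
finger_gap: 0.0855
gripper_force: 0.0
```

```bash
python3 - <<'E'
from h import *
plan([(577,137.5,230,5,20),(607.6,137.5,140,5,20)])
p,d=manip.read_camera('side'); P=cloud('side',d)[d>0]
S=P[(abs(P[:,0]-.6)<.045)&(abs(P[:,1]-.138)<.02)&(P[:,2]>.15)&(P[:,2]<.165)]; print(len(S),rect(S))
E
```

```text
t 14.5 at [576.3 136.2 223. ] gap 0.08547184531430888 F [-0.5  0.8  0.8]
to (577, 137.5, 230, 5, 20) rot [-0.7  -0.13 -0.21] shift [0.7 1.3 7. ] rows>=0.2
to (607.6, 137.5, 140, 5, 20) rot [0. 0. 0.] shift [ 30.6   0.  -90. ] rows>=2.3
94 [606.8 136.3  53.5  18.9   5.9]
```

Request:
{"api": "play_rows", "payload": {"rows": [[[-0.7, 0, 0, 7.6, 0.3, -20.75, 1], [0, 0, 0, 7.6, 0.3, -20.75, 1], [0, 0, 0, 7.6, 0.3, -20.75, 1], [0, 0, 0, 7.6, 0.3, -20.75, 1], [0, 0, 0, 0, 0, 0, 0], [0, 0, 0, 0, 0, 0, 0], [0, 0, 0, 0, 0, 0, 0], [0, 0, 0, 0, 0, 0, 0]]]}}

```text
time_s: 15.25
eef_pos: [0.6083, 0.1391, 0.1427]
ee_rot: [-3.073, -0.143, -0.546]
force: [-0.4, -0.1, 0.5]
finger_gap: 0.0388
gripper_force: 0.0
```

Request:
{"api": "play_rows", "payload": {"rows": [[[0, 0, 0, 0, 0, 0, 0], [0, 0, 0, 0, 0, 0, 0], [0, 0, 0, 0, 0, 0, 0], [0, 0, 0, 0, 0, 0, 0], [0, 0, 0, 0, 0, 0, 0], [0, 0, 0, 0, 0, 0, 0]]]}}

```text
time_s: 15.75
eef_pos: [0.6078, 0.1374, 0.1423]
ee_rot: [-3.076, -0.14, -0.544]
force: [-3.7, -0.2, 5.2]
finger_gap: 0.0091
gripper_force: 58.5
```

Request:
{"api": "play_rows", "payload": {"rows": [[[0, 0, 0, -11, 0, 30, 0], [0, 0, 0, -11, 0, 30, 0], [0, 0, 0, -11, 0, 30, 0], [0, 0, 0, -11, 0, 30, 0], [0, 1.67, -0.25, -10, 24, 0, 0], [0, 1.67, -0.25, -10, 24, 0, 0], [0, 1.67, -0.25, -10, 24, 0, 0], [0, 1.67, -0.25, -10, 24, 0, 0]]]}}

```text
time_s: 16.42
eef_pos: [0.5224, 0.2338, 0.2609]
ee_rot: [-3.102, -0.11, -0.359]
force: [-0.5, 0.6, -0.3]
finger_gap: 0.0096
gripper_force: 59.2
```

Request:
{"api": "play_rows", "payload": {"rows": [[[0, 1.67, -0.25, -10, 24, 0, 0], [0, 1.67, -0.25, -10, 24, 0, 0], [0, 1.67, -0.25, -10, 24, 0, 0], [0, 1.67, -0.25, -10, 24, 0, 0], [0, 1.67, -0.25, -10, 24, 0, 0], [0, 1.67, -0.25, -10, 24, 0, 0], [0, 1.67, -0.25, -10, 24, 0, 0], [0, 1.67, -0.25, -10, 24, 0, 0]]]}}

```text
time_s: 17.08
eef_pos: [0.4428, 0.4261, 0.2604]
ee_rot: [-3.12, -0.053, 0.004]
force: [0.6, 0.8, -0.4]
finger_gap: 0.0091
gripper_force: 59.2
```

Request:
{"api": "play_rows", "payload": {"rows": [[[0, 0, 0, 0, 0, -30, 0], [0, 0, 0, 0, 0, -38, 0], [0, 0, 0, 0, 0, -38, 0], [0, 0, 0, 0, 0, 0, 0], [0, 0, 0, 0, 0, 0, 0], [0, 0, 0, 0, 0, 0, 0]]]}}

```text
time_s: 17.58
eef_pos: [0.4442, 0.4264, 0.1566]
ee_rot: [-3.117, -0.053, -0.001]
force: [-0.0, 0.6, -0.8]
finger_gap: 0.0094
gripper_force: 59.3
```

```bash
python3 - <<'E'
from h import *
plan([(447,424,62,2,0)])
p,d=manip.read_camera('side'); cv2.imwrite('pics/s1.png',p[150:400,150:450,::-1].repeat(2,0).repeat(2,1))
E
```

```text
t 17.6 at [444.2 426.4 156.6] gap 0.009437626464728855 F [-0.   0.6 -0.8]
to (447, 424, 62, 2, 0) rot [-1.4   0.02  0.05] shift [  2.8  -2.4 -94.6] rows>=2.3
```

View pics/s1.png

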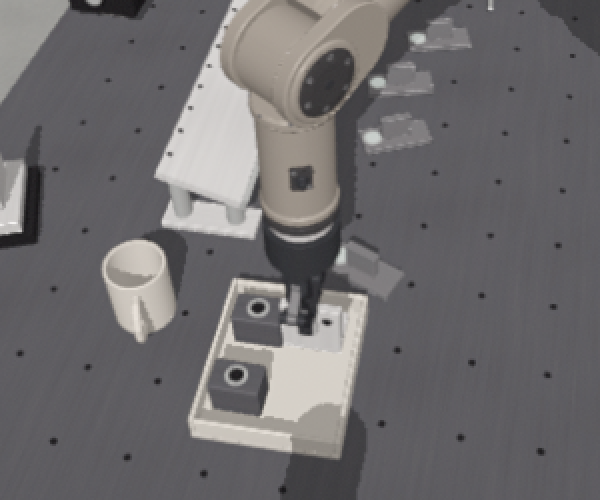

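Request:
{"api": "play_rows", "payload": {"rows": [[[0, 0, 0, 0, -3, -35, 0], [0, 0, 0, 0, 0, -30, 0], [0, 0, 0, 0, 0, -15, 0], [0, 0, 0, 0, 0, -5, 0], [0, 0, 0, 0, 0, -3, 0], [0, 0, 0, 0, 0, -3, 0], [0, 0, 0, 0, 0, -1, 0], [0, 0, 0, 0, 0, 0, 0]]]}}

```text
time_s: 18.3
eef_pos: [0.4441, 0.4234, 0.0641]
ee_rot: [-3.117, -0.054, -0.001]
force: [-0.1, -0.3, -2.0]
finger_gap: 0.0093
gripper_force: 59.2
```

Request:
{"api": "play_rows", "payload": {"rows": [[[0, 0, 0, 0, 0, -2, 0], [0, 0, 0, 0, 0, -1.5, 0], [0, 0, 0, 0, 0, 0, 0], [0, 0, 0, 0, 0, 0, 0]]]}}

```text
time_s: 18.63
eef_pos: [0.4445, 0.4239, 0.0631]
ee_rot: [-3.117, -0.054, -0.004]
force: [-1.5, -1.5, 11.6]
finger_gap: 0.0091
gripper_force: 61.1
```

Request:
{"api": "play_rows", "payload": {"rows": [[[0, 0, 0, 0, 0, 1, 0.4], [0, 0, 0, 0, 0, 0, 0.4], [0, 0, 0, 0, 0, 0, 0.4], [0, 0, 0, 0, 0, 20, 0.4], [0, 0, 0, 0, 0, 40, 0.4], [0, 0, 0, 0, 0, 40, 0.4], [0, 0, 0, 0, 0, 40, 0.6], [0, 0, 0, 0, 0, 40, 0.6]]]}}

```text
time_s: 19.3
eef_pos: [0.443, 0.4221, 0.2415]
ee_rot: [-3.12, -0.054, 0.003]
force: [1.0, 1.1, 0.1]
finger_gap: 0.0513
gripper_force: 0.0
```

Request:
{"api": "play_rows", "payload": {"rows": [[[0, 0, 0, 0, 0, 0, 0.6], [0, 0, 0, 0, 0, 0, 0.6]]]}}

```text
time_s: 19.47
eef_pos: [0.4442, 0.4241, 0.2433]
ee_rot: [-3.114, -0.054, -0.006]
force: [-0.1, -0.4, 0.5]
finger_gap: 0.0511
gripper_force: 0.0
```

```bash
cat >> h.py <<'E'
def car(names=('top',)):
    """fin top rect + window marks per carrier from top camera"""
    p,d=manip.read_camera('top'); W=cloud('top',d)
    ws=[onplane('top',np.array(m['point'][0]),np.array(m['point'][1]),(0,0,.010),(0,0,1)) for m in manip.mark_of('top','window1') if m['p']>.3]
    P=W[(d>0)]
    for w in ws:
        Q=P[np.hypot(P[:,0]-w[0],P[:,1]-w[1])<.062]; F=Q[(Q[:,2]>.037)&(Q[:,2]<.055)]
        if len(F)<20: print('window',np.round(w*1000),'nofin',len(F)); continue
        r=rect(F); pl=Q[(Q[:,2]>.0065)&(Q[:,2]<.016)]
        a=np.degrees(np.arctan2(w[1]-r[1]/1000,w[0]-r[0]/1000))
        print('window',np.round(w*1000,1),'fin',r,'dist %.1f dir %.1f'%(np.hypot(w[0]*1000-r[0],w[1]*1000-r[1]),a))
    return p,d
E
python3 - <<'E'
from h import *
p,d=car(); 
W=cloud('top',d); P=W[d>0]
T=P[(abs(P[:,0]-.487)<.08)&(abs(P[:,1]-.407)<.09)&(P[:,2]>.04)&(P[:,2]<.09)]; print(np.round(np.median(T,axis=0),3))
plan([(425,242,200,-26,0),(425,242,36,-26,0)])
cv2.imwrite('pics/t1.png',p[120:280,140:480,::-1].repeat(2,0).repeat(2,1))
# deck
Q=P[(np.abs(P[:,1])<.16)&(P[:,0]>.61)&(P[:,0]<.69)&(P[:,2]>.07)&(P[:,2]<.12)]
B=np.c_[Q[:,:2],np.ones(len(Q))]; k,*_=np.linalg.lstsq(B,Q[:,2],rcond=None); print(np.round(k,4),np.degrees(np.arctan(np.hypot(*k[:2]))),np.degrees(np.arctan2(k[1],k[0])))
Q=P[(np.abs(P[:,1])<.2)&(P[:,0]>.57)&(P[:,0]<.62)]
Q=np.c_[Q, .075+(Q[:,0]-.595+.035*(Q[:,1]-.005))*np.tan(.349)]; e=Q[:,2]-Q[:,3]; s=Q[:,0]+.035*(Q[:,1]-.005)
for a in np.arange(.58,.612,.002):
    m=(s>=a)&(s<a+.002); print(round(a,3),m.sum(),np.round(np.percentile(e[m],[10,50,90])*1000,1))
E
```

```text
window [452.8 228.   10. ] fin [423.9 242.9  43.9  12.2 -21.6] dist 32.6 dir -27.3
window [458.3  15.5  10. ] fin [426.3  -6.1  42.3  10.6  26.2] dist 38.6 dir 34.0
window [ 425.9 -236.6   10. ] fin [ 397.4 -243.1   42.8   12.    17.6] dist 29.2 dir 12.8
window [ 468.6 -123.8   10. ] fin [ 439.8 -122.5   43.    11.9   16.2] dist 28.8 dir -2.5
[0.515 0.421 0.055]
t 19.6 at [443.1 421.8 238.8] gap 0.05116215691761973 F [ 0.6 -0.9 -0.7]
to (425, 242, 200, -26, 0) rot [ -1.17   0.12 -27.97] shift [ -18.1 -179.8  -38.8] rows>=4.5
to (425, 242, 36, -26, 0) rot [0. 0. 0.] shift [   0    0 -164] rows>=4.0
[ 0.363   0.0115 -0.1409] 19.96105388174952 1.8182847890492224
0.58 75 [-72.4 -70.  -67. ]
0.582 112 [-74.  -69.7  10. ]
0.584 169 [-72.6   4.7  10.4]
0.586 177 [-73.8   6.3  10.5]
0.588 195 [-74.2   3.8  10.4]
0.59 155 [-75.6 -58.1  10.1]
0.592 135 [-76.1 -69.6   5.5]
0.594 171 [-76.5  -1.9   2.1]
0.596 122 [-77.4  -0.6   2.5]
0.598 102 [-3.8  0.1  2.8]
0.6 96 [-2.4  0.8  3.1]
0.602 96 [-2.5  0.1  2.8]
0.604 102 [-2.7  0.2  3. ]
0.606 95 [-2.7  0.3  2.5]
0.608 102 [-3.4 -0.3  2.5]
0.61 99 [-3.   0.   2.4]
0.612 97 [-3.   0.5  3.2]
```

View pics/t1.png

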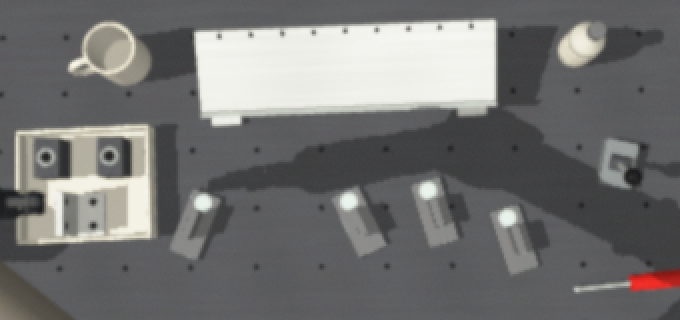

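```bash
cat >> h.py <<'E'
H=np.radians(1.9); O=np.array([594.7,5.,75.]); c_,s_=np.cos(np.radians(20)),np.sin(np.radians(20))
UX=np.array([np.cos(H)*c_,np.sin(H)*c_,s_]); UY=np.array([-np.sin(H),np.cos(H),0]); N=np.cross(UX,UY)
def dk(x,y,g): return tuple(np.round(O+UX*x+UY*y+N*g,1))+(1.9,20)
E
python3 - <<'E'
from h import *
plan([(424,243,120,-25,0),(424,243,40,-25,0),(424,243,140,-25,0),dk(58,93,95),dk(56,93,43),dk(50,93,40)])
E
```

```text
t 19.6 at [443.1 421.8 238.8] gap 0.05116215691761973 F [ 0.6 -0.9 -0.7]
to (424, 243, 120, -25, 0) rot [ -1.17   0.11 -26.97] shift [ -19.1 -178.8 -118.8] rows>=5.3
to (424, 243, 40, -25, 0) rot [0. 0. 0.] shift [  0   0 -80] rows>=2.0
to (424, 243, 140, -25, 0) rot [0. 0. 0.] shift [  0   0 100] rows>=2.4
to (np.float64(613.6), np.float64(98.7), np.float64(184.1), 1.9, 20) rot [ -4.04 -19.77  26.62] shift [ 189.6 -144.3   44.1] rows>=5.9
to (np.float64(629.5), np.float64(99.2), np.float64(134.6), 1.9, 20) rot [0. 0. 0.] shift [ 15.9   0.5 -49.5] rows>=1.3
to (np.float64(624.9), np.float64(99.1), np.float64(129.7), 1.9, 20) rot [0. 0. 0.] shift [-4.6 -0.1 -4.9] rows>=0.2
```

Request:
{"api": "play_rows", "payload": {"rows": [[[0, 0, -3.4, -2.5, -22.5, -15, 0.6], [0, 0, -3.4, -2.5, -22.5, -15, 0.6], [0, 0, -3.4, -2.5, -22.5, -15, 0.6], [0, 0, -3.4, -2.5, -22.5, -15, 0.6], [0, 0, -3.4, -2.5, -22.5, -15, 0.6], [0, 0, -3.4, -2.5, -22.5, -15, 0.6], [0, 0, -3.4, -2.5, -22.5, -15, 0.6], [0, 0, -3.2, -2.5, -22.5, -15, 0.6]]]}}

```text
time_s: 20.23
eef_pos: [0.4215, 0.24, 0.1171]
ee_rot: [-3.048, 0.681, -0.0]
force: [0.5, 0.6, -0.4]
finger_gap: 0.051
gripper_force: 0.0
```

Request:
{"api": "play_rows", "payload": {"rows": [[[0, 0, 0, 0, 0, 0, 0.6], [0, 0, 0, 0, 0, 0, 0.6], [0, 0, 0, 0, 0, 0, 0.6]]]}}

```text
time_s: 20.48
eef_pos: [0.4227, 0.2426, 0.119]
ee_rot: [-3.047, 0.675, -0.003]
force: [-0.0, 0.7, 0.6]
finger_gap: 0.0514
gripper_force: 0.0
```

```bash
python3 - <<'E'
from h import *
plan([(424,243,40,-25,0)])
E
```

```text
t 20.5 at [422.7 242.6 119. ] gap 0.05138138781654694 F [-0.   0.7  0.6]
to (424, 243, 40, -25, 0) rot [-1.15  0.37 -0.02] shift [  1.3   0.4 -79. ] rows>=1.9
```

Request:
{"api": "play_rows", "payload": {"rows": [[[-1.1, 0.3, 0, 1, 0, -30, 0.6], [0, 0, 0, 0, 0, -30, 0.6], [0, 0, 0, 0, 0, -19, 0.6], [0, 0, 0, 0, 0, 0, 0], [0, 0, 0, 0, 0, 0, 0], [0, 0, 0, 0, 0, 0, 0], [0, 0, 0, 0, 0, 0, 0], [0, 0, 0, 0, 0, 0, 0]]]}}

```text
time_s: 21.15
eef_pos: [0.4255, 0.2436, 0.0425]
ee_rot: [-3.063, 0.679, -0.008]
force: [0.4, -0.0, 1.2]
finger_gap: 0.0111
gripper_force: 59.9
```

Request:
{"api": "play_rows", "payload": {"rows": [[[0, 0, 0, 0, 0, 0, 0], [0, 0, 0, 0, 0, 0, 0], [0, 0, 0, 0, 0, 0, 0]]]}}

```text
time_s: 21.4
eef_pos: [0.4256, 0.2436, 0.0425]
ee_rot: [-3.063, 0.679, -0.009]
force: [-0.7, 0.2, 6.0]
finger_gap: 0.0112
gripper_force: 60.6
```

Request:
{"api": "play_rows", "payload": {"rows": [[[0, 0, 0, 0, 0, 20, 0], [0, 0, 0, 0, 0, 35, 0], [0, 0, 0, 0, 0, 40, 0], [0, 0, 0, 0, 0, 40, 0], [0, 0, 0, 0, 0, 20, 0], [0, 0, 0, 0, 0, 0, 0]]]}}

```text
time_s: 21.9
eef_pos: [0.4272, 0.2442, 0.2014]
ee_rot: [-3.058, 0.679, -0.018]
force: [0.6, 0.7, -0.9]
finger_gap: 0.0107
gripper_force: 59.6
```

Request:
{"api": "play_rows", "payload": {"rows": [[[-0.5, -2.5, 3.33, 23.5, -18, 0, 0], [-0.5, -2.5, 3.33, 23.5, -18, 0, 0], [-0.5, -2.5, 3.33, 23.5, -18, 0, 0], [-0.5, -2.5, 3.33, 23.5, -18, 0, 0], [-0.5, -2.5, 3.33, 23.5, -18, 0, 0], [-0.5, -2.5, 3.33, 23.5, -18, 0, 0], [-0.5, -2.5, 3.33, 23.5, -18, 0, 0], [-0.5, -2.5, 3.33, 23.5, -18, 0, 0]]]}}

```text
time_s: 22.57
eef_pos: [0.6118, 0.0971, 0.1939]
ee_rot: [-3.084, -0.057, -0.551]
force: [0.5, 0.5, -1.9]
finger_gap: 0.0107
gripper_force: 59.5
```

Request:
{"api": "play_rows", "payload": {"rows": [[[0, 0, 0, 0, 0, 0, 0], [0, 0, 0, 0, 0, 0, 0], [0, 0, 0, 0, 0, 0, 0]]]}}

```text
time_s: 22.82
eef_pos: [0.6109, 0.0984, 0.1941]
ee_rot: [-3.083, -0.051, -0.547]
force: [-1.0, 0.8, -0.9]
finger_gap: 0.0107
gripper_force: 59.5
```

```bash
python3 - <<'E'
from h import *
plan([dk(57,93,60),dk(56,93,45),dk(50,93,42.5)])
p,d=manip.read_camera('side'); cv2.imwrite('pics/s2.png',cv2.resize(p[140:320,200:380,::-1],None,fx=3,fy=3))
E
```

```text
t 22.8 at [610.9  98.4 194.1] gap 0.010660700947624375 F [-1.   0.8 -0.9]
to (np.float64(624.6), np.float64(99.0), np.float64(150.9), 1.9, 20) rot [-0.22  0.11 -0.03] shift [ 13.7   0.6 -43.2] rows>=1.1
to (np.float64(628.8), np.float64(99.2), np.float64(136.4), 1.9, 20) rot [0. 0. 0.] shift [  4.2   0.2 -14.5] rows>=0.4
to (np.float64(624.0), np.float64(99.0), np.float64(132.0), 1.9, 20) rot [0. 0. 0.] shift [-4.8 -0.2 -4.4] rows>=0.2
```

View pics/s2.png

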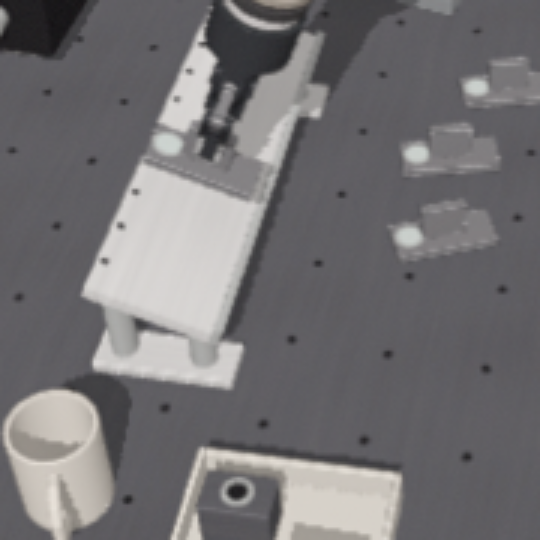

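Request:
{"api": "play_rows", "payload": {"rows": [[[0, 0, 0, 7, 0.3, -20, 0], [0, 0, 0, 6, 0.3, -20, 0], [0, 0, 0, 4, 0, -12, 0], [0, 0, 0, 0.7, 0, -4, 0], [0, 0, 0, 0, 0, 0, 0], [0, 0, 0, 0, 0, 0, 0]]]}}

```text
time_s: 23.37
eef_pos: [0.63, 0.0998, 0.1403]
ee_rot: [-3.082, -0.053, -0.553]
force: [0.4, -0.8, -1.7]
finger_gap: 0.0107
gripper_force: 59.6
```

Request:
{"api": "play_rows", "payload": {"rows": [[[0, 0, 0, 0.7, 0, -2, 0], [0, 0, 0, 0.7, 0, -2, 0], [0, 0, 0, 0.3, 0, -1, 0], [0, 0, 0, 0.3, 0, -1, 0], [0, 0, 0, 0, 0, 0, 0], [0, 0, 0, 0, 0, 0, 0]]]}}

```text
time_s: 23.87
eef_pos: [0.6323, 0.099, 0.1347]
ee_rot: [-3.082, -0.052, -0.554]
force: [-2.4, 0.3, 3.8]
finger_gap: 0.0108
gripper_force: 60.0
```

Request:
{"api": "play_rows", "payload": {"rows": [[[0, 0, 0, -1.9, 0, -0.7, 0], [0, 0, 0, -1.9, 0, -0.7, 0], [0, 0, 0, -1.9, 0, -0.7, 0], [0, 0, 0, 0, 0, 0, 0]]]}}

```text
time_s: 24.2
eef_pos: [0.627, 0.0994, 0.1329]
ee_rot: [-3.081, -0.052, -0.557]
force: [0.5, -0.2, 4.6]
finger_gap: 0.0107
gripper_force: 60.2
```

Request:
{"api": "play_rows", "payload": {"rows": [[[0, 0, 0, -1, 0, -0.3, 0], [0, 0, 0, -1, 0, -0.3, 0], [0, 0, 0, 0, 0, 0, 0]]]}}

```text
time_s: 24.45
eef_pos: [0.625, 0.0993, 0.1321]
ee_rot: [-3.081, -0.052, -0.556]
force: [0.5, 0.3, 5.2]
finger_gap: 0.0107
gripper_force: 60.4
```

Request:
{"api": "play_rows", "payload": {"rows": [[[0, 0, 0, -1, 0, -0.3, 0], [0, 0, 0, 0, 0, 0, 0]]]}}

```text
time_s: 24.62
eef_pos: [0.624, 0.0993, 0.1317]
ee_rot: [-3.081, -0.052, -0.556]
force: [1.3, -0.6, 6.0]
finger_gap: 0.0111
gripper_force: 60.4
```

Request:
{"api": "play_rows", "payload": {"rows": [[[0, 0, 0, -1, 0, -0.3, 0], [0, 0, 0, 0, 0, 0, 0]]]}}

```text
time_s: 24.78
eef_pos: [0.6238, 0.0993, 0.1318]
ee_rot: [-3.081, -0.052, -0.559]
force: [3.3, 0.8, 6.5]
finger_gap: 0.0108
gripper_force: 60.1
```

Request:
{"api": "play_rows", "payload": {"rows": [[[0, 0, 0, 0, 0, 0, 0.35], [0, 0, 0, 0, 0, 0, 0.35], [0, 0, 0, 0, 0, 0, 0.35], [0, 0, 0, -7, 0, 19, 0.35], [0, 0, 0, -10, 0, 28, 0.5], [0, 0, 0, -13, 0, 37, 0.5], [0, 0, 0, -13, 0, 37, 0.6], [0, 0, 0, 0, 0, 0, 0.6]]]}}

```text
time_s: 25.45
eef_pos: [0.581, 0.1009, 0.2596]
ee_rot: [-3.077, -0.054, -0.571]
force: [1.7, 1.5, 1.2]
finger_gap: 0.0515
gripper_force: 0.0
```

```bash
cat >> h.py <<'E'
def deckc(A=None):
    """carriers on deck: fin tops in deck frame"""
    for c in ['top','side']:
        p,d=manip.read_camera(c); P=cloud(c,d)[d>0]*1000-O
        D=np.c_[P@UX,P@UY,P@N]; F=D[(D[:,2]>37)&(D[:,2]<52)&(D[:,0]>10)&(D[:,0]<90)&(abs(D[:,1])<210)]
        if len(F)<5: print(c,'none');continue
        F=F[np.argsort(F[:,1])]; g=np.split(F,np.where(np.diff(F[:,1])>15)[0]+1)
        for q in g:
            if len(q)>20:
                m=np.median(q[:,:2],axis=0); Q=D[(abs(D[:,0]-m[0])<65)&(abs(D[:,1]-m[1])<26)&(D[:,2]>5.5)&(D[:,2]<14)]
                print(c,'fin',rect(q/1000),'h',np.round(np.median(q[:,2]),1),'plate',rect(Q/1000) if len(Q)>20 else None)
E
python3 - <<'E'
from h import *
deckc(); p,d=car(); plan([(426,-6,130,26,0)])
cv2.imwrite('pics/t2.png',p[100:280,200:480,::-1].repeat(2,0).repeat(2,1))
E
```

```text
top fin [56.4 93.1 31.  11.2 -2.7] h 44.2 plate [ 46.1  93.1 107.4  47.    1.4]
side fin [51.9 93.  43.2 18.   1.8] h 44.6 plate [ 47.8  97.3 108.1  51.5  -0.2]
window [ 421.7 -226.4   10. ] fin [ 397.3 -243.2   42.8   12.3   19. ] dist 29.6 dir 34.5
window [462.5   6.6  10. ] fin [426.3  -6.1  42.4  10.6  26.2] dist 38.4 dir 19.3
window [ 466.4 -123.4   10. ] fin [ 439.7 -122.5   42.9   11.7   17.5] dist 26.8 dir -2.0
t 25.6 at [577.9  98.3 249.6] gap 0.05144927899455747 F [-0.2  0.3 -0.9]
to (426, -6, 130, 26, 0) rot [-5.03 19.62 23.84] shift [-151.9 -104.3 -119.6] rows>=5.4
```

View pics/t2.png

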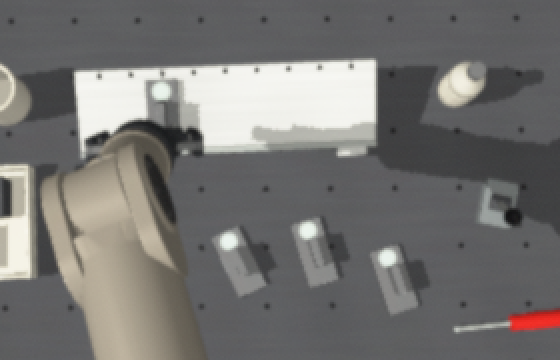

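Request:
{"api": "play_rows", "payload": {"rows": [[[-0.63, 2.45, 2.98, -19.2, -13.1, -15.2, 0.6], [-0.63, 2.45, 2.98, -19.2, -13.1, -15.2, 0.6], [-0.63, 2.45, 2.98, -19.2, -13.1, -15.2, 0.6], [-0.63, 2.45, 2.98, -19.2, -13.1, -15.2, 0.6], [-0.63, 2.45, 2.98, -19.2, -13.1, -15.2, 0.6], [-0.63, 2.45, 2.98, -19.2, -13.1, -15.2, 0.6], [-0.63, 2.45, 2.98, -19.2, -13.1, -15.2, 0.6], [-0.63, 2.45, 2.98, -19.2, -13.1, -15.2, 0.6]]]}}

```text
time_s: 26.32
eef_pos: [0.423, -0.0068, 0.1275]
ee_rot: [-3.057, -0.709, 0.004]
force: [0.8, 0.2, -0.1]
finger_gap: 0.0516
gripper_force: 0.0
```

Request:
{"api": "play_rows", "payload": {"rows": [[[0, 0, 0, 0, 0, 0, 0.6], [0, 0, 0, 0, 0, 0, 0.6], [0, 0, 0, 0, 0, 0, 0.6]]]}}

```text
time_s: 26.57
eef_pos: [0.426, -0.0053, 0.1295]
ee_rot: [-3.058, -0.705, -0.006]
force: [-0.2, -0.0, -0.2]
finger_gap: 0.051
gripper_force: 0.0
```

```bash
python3 - <<'E'
from h import *
plan([(426.3,-6,40.5,26,0),(426.3,-6,200,26,0),dk(57,31,108)])
E
```

```text
t 26.6 at [426.   -5.3 129.5] gap 0.050955583767786895 F [-0.2 -0.  -0.2]
to (426.3, -6, 40.5, 26, 0) rot [-0.21  0.19  0.03] shift [  0.3  -0.7 -89. ] rows>=2.2
to (426.3, -6, 200, 26, 0) rot [0. 0. 0.] shift [  0.    0.  159.5] rows>=3.9
to (np.float64(610.3), np.float64(36.5), np.float64(196.0), 1.9, 20) rot [  4.86 -19.55 -23.85] shift [184.   42.5  -4. ] rows>=4.6
```

Request:
{"api": "play_rows", "payload": {"rows": [[[0, 0, 0, 0, -0.5, -35, 0.6], [0, 0, 0, 0, 0, -35, 0.6], [0, 0, 0, 0, 0, -19, 0.6], [0, 0, 0, 0, 0, 0, 0], [0, 0, 0, 0, 0, 0, 0], [0, 0, 0, 0, 0, 0, 0], [0, 0, 0, 0, 0, 0, 0], [0, 0, 0, 0, 0, 0, 0]]]}}

```text
time_s: 27.23
eef_pos: [0.4279, -0.006, 0.0428]
ee_rot: [-3.06, -0.707, -0.014]
force: [1.0, 0.2, 2.6]
finger_gap: 0.0111
gripper_force: 60.5
```

Request:
{"api": "play_rows", "payload": {"rows": [[[0, 0, 0, 0, 0, 0, 0], [0, 0, 0, 0, 0, 0, 0], [0, 0, 0, 0, 0, 25, 0], [0, 0, 0, 0, 0, 40, 0], [0, 0, 0, 0, 0, 40, 0], [0, 0, 0, 0, 0, 40, 0], [0, 0, 0, 0, 0, 14, 0], [0, 0, 0, 0, 0, 0, 0]]]}}

```text
time_s: 27.9
eef_pos: [0.4289, -0.0063, 0.2047]
ee_rot: [3.059, 0.706, 0.022]
force: [0.5, 0.5, -1.6]
finger_gap: 0.0107
gripper_force: 59.9
```

Request:
{"api": "play_rows", "payload": {"rows": [[[0.61, -2.44, -2.98, 23, 5.3, -0.5, 0], [0.61, -2.44, -2.98, 23, 5.3, -0.5, 0], [0.61, -2.44, -2.98, 23, 5.3, -0.5, 0], [0.61, -2.44, -2.98, 23, 5.3, -0.5, 0], [0.61, -2.44, -2.98, 23, 5.3, -0.5, 0], [0.61, -2.44, -2.98, 23, 5.3, -0.5, 0], [0.61, -2.44, -2.98, 23, 5.3, -0.5, 0], [0.61, -2.44, -2.98, 23, 5.3, -0.5, 0]]]}}

```text
time_s: 28.57
eef_pos: [0.6091, 0.0358, 0.1937]
ee_rot: [-3.086, -0.047, -0.547]
force: [-1.2, 0.1, -1.7]
finger_gap: 0.0112
gripper_force: 59.8
```

Request:
{"api": "play_rows", "payload": {"rows": [[[0, 0, 0, 0, 0, 0, 0], [0, 0, 0, 0, 0, 0, 0], [0, 0, 0, 0, 0, 0, 0]]]}}

```text
time_s: 28.82
eef_pos: [0.608, 0.0357, 0.1943]
ee_rot: [-3.087, -0.053, -0.544]
force: [-1.2, -0.1, -0.7]
finger_gap: 0.011
gripper_force: 59.8
```

```bash
python3 - <<'E'
from h import *
plan([dk(57,31,60),dk(57,31,46)])
E
```

```text
t 28.8 at [608.   35.7 194.3] gap 0.010987471887371678 F [-1.2 -0.1 -0.7]
to (np.float64(626.7), np.float64(37.1), np.float64(150.9), 1.9, 20) rot [-0.04 -0.03 -0.07] shift [ 18.7   1.4 -43.4] rows>=1.2
to (np.float64(631.5), np.float64(37.2), np.float64(137.7), 1.9, 20) rot [0. 0. 0.] shift [  4.8   0.1 -13.2] rows>=0.3
```

Request:
{"api": "play_rows", "payload": {"rows": [[[0, 0, 0, 8, 0.7, -20, 0], [0, 0, 0, 8, 0.7, -20, 0], [0, 0, 0, 5, 0, -12, 0], [0, 0, 0, 2, 0, -4, 0], [0, 0, 0, 0.7, 0, -2, 0], [0, 0, 0, 0, 0, 0, 0], [0, 0, 0, 0, 0, 0, 0]]]}}

```text
time_s: 29.4
eef_pos: [0.6338, 0.0375, 0.1391]
ee_rot: [-3.085, -0.052, -0.553]
force: [-0.3, -0.3, -0.7]
finger_gap: 0.0109
gripper_force: 59.9
```

Request:
{"api": "play_rows", "payload": {"rows": [[[0, 0, 0, 0.5, 0, -1.5, 0], [0, 0, 0, 0.3, 0, -1, 0], [0, 0, 0, 0, 0, 0, 0], [0, 0, 0, 0, 0, 0, 0]]]}}

```text
time_s: 29.73
eef_pos: [0.6342, 0.0375, 0.1358]
ee_rot: [-3.085, -0.052, -0.551]
force: [-0.1, -0.7, -1.0]
finger_gap: 0.0107
gripper_force: 59.9
```

Request:
{"api": "play_rows", "payload": {"rows": [[[0, 0, 0, 0.4, 0, -1, 0], [0, 0, 0, 0.4, 0, -1, 0], [0, 0, 0, 0, 0, 0, 0]]]}}

```text
time_s: 29.98
eef_pos: [0.6346, 0.0376, 0.1351]
ee_rot: [-3.086, -0.052, -0.55]
force: [-7.4, -0.6, 9.3]
finger_gap: 0.0108
gripper_force: 61.7
```

Request:
{"api": "play_rows", "payload": {"rows": [[[0, 0, 0, -1.9, 0, -0.7, 0], [0, 0, 0, -1.9, 0, -0.7, 0], [0, 0, 0, -1.9, 0, -0.7, 0], [0, 0, 0, 0, 0, 0, 0]]]}}

```text
time_s: 30.32
eef_pos: [0.6317, 0.0379, 0.1341]
ee_rot: [-3.083, -0.052, -0.561]
force: [0.6, 0.5, 6.0]
finger_gap: 0.0107
gripper_force: 60.8
```

Request:
{"api": "play_rows", "payload": {"rows": [[[0, 0, 0, -1.5, 0, -0.5, 0], [0, 0, 0, -1.5, 0, -0.5, 0], [0, 0, 0, 0, 0, 0, 0]]]}}

```text
time_s: 30.57
eef_pos: [0.6288, 0.038, 0.133]
ee_rot: [-3.083, -0.053, -0.561]
force: [0.4, -0.8, 5.7]
finger_gap: 0.0105
gripper_force: 60.8
```

Request:
{"api": "play_rows", "payload": {"rows": [[[0, 0, 0, -1, 0, -0.3, 0], [0, 0, 0, 0, 0, 0, 0]]]}}

```text
time_s: 30.73
eef_pos: [0.6279, 0.038, 0.1327]
ee_rot: [-3.083, -0.052, -0.56]
force: [0.0, 0.8, 5.5]
finger_gap: 0.0107
gripper_force: 60.8
```

Request:
{"api": "play_rows", "payload": {"rows": [[[0, 0, 0, -1, 0, -0.3, 0], [0, 0, 0, 0, 0, 0, 0]]]}}

```text
time_s: 30.9
eef_pos: [0.6274, 0.038, 0.1326]
ee_rot: [-3.082, -0.052, -0.562]
force: [3.5, 1.0, 5.5]
finger_gap: 0.0109
gripper_force: 60.5
```

Request:
{"api": "play_rows", "payload": {"rows": [[[0, 0, 0, -0.6, 0, -0.2, 0], [0, 0, 0, 0, 0, 0, 0], [0, 0, 0, 0, 0, 0, 0.35], [0, 0, 0, 0, 0, 0, 0.35], [0, 0, 0, 0, 0, 0, 0.35], [0, 0, 0, -7, 0, 19, 0.35], [0, 0, 0, -10, 0, 28, 0.5], [0, 0, 0, -13, 0, 37, 0.5]]]}}

```text
time_s: 31.57
eef_pos: [0.5903, 0.037, 0.2097]
ee_rot: [-3.088, -0.052, -0.534]
force: [1.0, -0.9, 1.1]
finger_gap: 0.0432
gripper_force: 0.0
```

Request:
{"api": "play_rows", "payload": {"rows": [[[0, 0, 0, -13, 0, 37, 0.6], [0, 0, 0, 0, 0, 0, 0.6], [0, 0, 0, 0, 0, 0, 0.6]]]}}

```text
time_s: 31.82
eef_pos: [0.581, 0.0377, 0.253]
ee_rot: [-3.085, -0.052, -0.556]
force: [-0.6, -0.7, -0.4]
finger_gap: 0.0513
gripper_force: 0.0
```

```bash
python3 - <<'E'
from h import *
deckc(); p,d=car(); plan([(439.7,-122.5,130,17.3,0)])
E
```

```text
top fin [59.5 31.8 24.6 11.1 -2.6] h 44.9 plate [73.1 32.2 79.1 45.8 -2.5]
top fin [51.9 93.6 39.4 11.6 -2.4] h 44.4 plate [67.4 93.6 79.7 45.8  0.4]
side fin [51.5 32.1 43.1 16.9  3.2] h 44.3 plate [ 54.7  34.8 122.1  51.4  -1.1]
side fin [51.9 93.9 43.5 17.2  0.1] h 44.5 plate [4.79e+01 9.55e+01 1.08e+02 4.97e+01 1.00e-01]
window [ 476.2 -129.1   10. ] fin [ 439.7 -122.5   43.    11.3   17. ] dist 37.1 dir -10.2
window [700.  39.  10.] nofin 0
window [ 430.8 -236.7   10. ] fin [ 397.3 -242.9   42.4   11.9   16.5] dist 34.0 dir 10.4
window [685. 101.  10.] nofin 0
t 32.0 at [579.4  37.1 248.1] gap 0.051282811370279506 F [ 0.4 -1.   0.1]
to (439.7, -122.5, 130, 17.3, 0) rot [-3.41 19.72 15.23] shift [-139.7 -159.6 -118.1] rows>=5.9
```

Request:
{"api": "play_rows", "payload": {"rows": [[[-0.43, 2.46, 1.9, -17.7, -20, -15.4, 0.6], [-0.43, 2.46, 1.9, -17.7, -20, -15.4, 0.6], [-0.43, 2.46, 1.9, -17.7, -20, -15.4, 0.6], [-0.43, 2.46, 1.9, -17.7, -20, -15.4, 0.6], [-0.43, 2.46, 1.9, -17.7, -20, -15.4, 0.6], [-0.43, 2.46, 1.9, -17.7, -20, -15.4, 0.6], [-0.43, 2.46, 1.9, -17.7, -20, -15.4, 0.6], [-0.43, 2.46, 1.9, -17.7, -20, -15.4, 0.6]]]}}

```text
time_s: 32.68
eef_pos: [0.4372, -0.1233, 0.1253]
ee_rot: [-3.104, -0.474, -0.001]
force: [0.8, -0.2, -0.3]
finger_gap: 0.051
gripper_force: 0.0
```

Request:
{"api": "play_rows", "payload": {"rows": [[[0, 0, 0, 0, 0, 0, 0.6], [0, 0, 0, 0, 0, 0, 0.6], [0, 0, 0, 0, 0, 0, 0.6]]]}}

```text
time_s: 32.93
eef_pos: [0.4393, -0.1216, 0.1268]
ee_rot: [-3.104, -0.472, -0.008]
force: [0.9, 0.8, 0.1]
finger_gap: 0.0516
gripper_force: 0.0
```

```bash
python3 - <<'E'
from h import *
plan([(439.7,-122.5,40.5,17,0),(441,-122.5,200,17,0),dk(57,-31,105),dk(57,-31,47)])
A=merged(); carriers(A[1:],[(.4397,-.1225),(.3973,-.243)])
E
```

```text
t 32.9 at [ 439.3 -121.6  126.8] gap 0.05159259445693587 F [0.9 0.8 0.1]
to (439.7, -122.5, 40.5, 17, 0) rot [-0.14  0.28 -0.3 ] shift [  0.4  -0.9 -86.3] rows>=2.1
to (441, -122.5, 200, 17, 0) rot [0. 0. 0.] shift [  1.3   0.  159.5] rows>=3.9
to (np.float64(613.4), np.float64(-25.4), np.float64(193.2), 1.9, 20) rot [  3.29 -19.79 -14.95] shift [172.4  97.1  -6.8] rows>=4.8
to (np.float64(633.2), np.float64(-24.7), np.float64(138.7), 1.9, 20) rot [0. 0. 0.] shift [ 19.8   0.7 -54.5] rows>=1.4
  plate [429.5 -99.1 116.1  96.2   7.8] pca -5.6 fin [ 420.6 -104.4  122.3  108.3  -12.3] 4074 med [428.5 -86.6 416.7]
  plate [ 397.2 -237.2  104.6   75.    34.3] pca 20.6 fin [ 401.6 -239.9   42.4   18.6   15.5] 62 med [ 399.6 -240.2   43.8]
```

Request:
{"api": "play_rows", "payload": {"rows": [[[0, 0, -0.3, 0.3, -0.7, -35, 0.6], [0, 0, 0, 0, 0, -35, 0.6], [0, 0, 0, 0, 0, -16, 0.6], [0, 0, 0, 0, 0, 0, 0], [0, 0, 0, 0, 0, 0, 0], [0, 0, 0, 0, 0, 0, 0], [0, 0, 0, 0, 0, 0, 0], [0, 0, 0, 0, 0, 0, 0]]]}}

```text
time_s: 33.7
eef_pos: [0.4414, -0.1234, 0.0433]
ee_rot: [3.106, 0.464, 0.015]
force: [0.9, -0.1, 2.5]
finger_gap: 0.0114
gripper_force: 60.5
```

Request:
{"api": "play_rows", "payload": {"rows": [[[0, 0, 0, 0, 0, 0, 0], [0, 0, 0, 0, 0, 0, 0], [0, 0, 0, 0, 0, 25, 0], [0, 0, 0, 0, 0, 40, 0], [0, 0, 0, 0, 0, 40, 0], [0, 0, 0, 0, 0, 40, 0], [0, 0, 0, 0, 0, 14, 0], [0, 0, 0, 0, 0, 0, 0]]]}}

```text
time_s: 34.37
eef_pos: [0.4425, -0.124, 0.2054]
ee_rot: [3.102, 0.463, 0.023]
force: [0.3, -0.5, -1.2]
finger_gap: 0.0108
gripper_force: 60.0
```

Request:
{"api": "play_rows", "payload": {"rows": [[[0.41, -2.47, -1.87, 21.6, 12.1, -0.8, 0], [0.41, -2.47, -1.87, 21.6, 12.1, -0.8, 0], [0.41, -2.47, -1.87, 21.6, 12.1, -0.8, 0], [0.41, -2.47, -1.87, 21.6, 12.1, -0.8, 0], [0.41, -2.47, -1.87, 21.6, 12.1, -0.8, 0], [0.41, -2.47, -1.87, 21.6, 12.1, -0.8, 0], [0.41, -2.47, -1.87, 21.6, 12.1, -0.8, 0], [0.41, -2.47, -1.87, 21.6, 12.1, -0.8, 0]]]}}

```text
time_s: 35.03
eef_pos: [0.6116, -0.0262, 0.192]
ee_rot: [-3.087, -0.047, -0.549]
force: [0.5, -0.6, -1.5]
finger_gap: 0.0105
gripper_force: 59.9
```

Request:
{"api": "play_rows", "payload": {"rows": [[[0, 0, 0, 0, 0, 0, 0], [0, 0, 0, 0, 0, 0, 0], [0, 0, 0, 0, 0, 0, 0]]]}}

```text
time_s: 35.28
eef_pos: [0.6106, -0.0271, 0.1924]
ee_rot: [-3.089, -0.05, -0.546]
force: [0.3, -0.2, -1.3]
finger_gap: 0.0109
gripper_force: 59.8
```

```bash
python3 - <<'E'
from h import *
plan([dk(57,-31,60),dk(57,-31,46)])
E
```

```text
t 35.3 at [610.6 -27.1 192.4] gap 0.01087619188575754 F [ 0.3 -0.2 -1.3]
to (np.float64(628.8), np.float64(-24.9), np.float64(150.9), 1.9, 20) rot [0.06 0.05 0.04] shift [ 18.2   2.2 -41.5] rows>=1.1
to (np.float64(633.5), np.float64(-24.7), np.float64(137.7), 1.9, 20) rot [0. 0. 0.] shift [  4.7   0.2 -13.2] rows>=0.3
```

Request:
{"api": "play_rows", "payload": {"rows": [[[0, 0, 0, 8, 1.2, -20, 0], [0, 0, 0, 8, 1, -20, 0], [0, 0, 0, 4, 0, -12, 0], [0, 0, 0, 1, 0, -4, 0], [0, 0, 0, 0.5, 0, -1.5, 0], [0, 0, 0, 0, 0, 0, 0], [0, 0, 0, 0, 0, 0, 0]]]}}

```text
time_s: 35.87
eef_pos: [0.6342, -0.0245, 0.1376]
ee_rot: [-3.087, -0.05, -0.555]
force: [0.2, 0.4, -0.6]
finger_gap: 0.011
gripper_force: 59.9
```

Request:
{"api": "play_rows", "payload": {"rows": [[[0, 0, 0, 0.4, 0, -1, 0], [0, 0, 0, 0.4, 0, -1, 0], [0, 0, 0, 0, 0, 0, 0], [0, 0, 0, 0, 0, 0, 0]]]}}

```text
time_s: 36.2
eef_pos: [0.6347, -0.0243, 0.135]
ee_rot: [-3.087, -0.05, -0.553]
force: [-1.0, 0.1, -0.4]
finger_gap: 0.0107
gripper_force: 60.0
```

Request:
{"api": "play_rows", "payload": {"rows": [[[0, 0, 0, 0.4, 0, -1, 0], [0, 0, 0, 0.2, 0, -0.6, 0], [0, 0, 0, 0, 0, 0, 0]]]}}

```text
time_s: 36.45
eef_pos: [0.6347, -0.0243, 0.1348]
ee_rot: [-3.088, -0.05, -0.553]
force: [-8.4, 0.4, 11.1]
finger_gap: 0.0105
gripper_force: 62.1
```

Request:
{"api": "play_rows", "payload": {"rows": [[[0, 0, 0, -1.9, 0, -0.7, 0], [0, 0, 0, -1.9, 0, -0.7, 0], [0, 0, 0, 0, 0, 0, 0]]]}}

```text
time_s: 36.7
eef_pos: [0.634, -0.0243, 0.1346]
ee_rot: [-3.085, -0.05, -0.564]
force: [0.7, -0.1, 7.7]
finger_gap: 0.0107
gripper_force: 61.0
```

Request:
{"api": "play_rows", "payload": {"rows": [[[0, 0, 0, -1, 0, -0.35, 0], [0, 0, 0, -1, 0, -0.35, 0], [0, 0, 0, 0, 0, 0, 0]]]}}

```text
time_s: 36.95
eef_pos: [0.6326, -0.0242, 0.1342]
ee_rot: [-3.085, -0.051, -0.565]
force: [0.5, 0.1, 6.3]
finger_gap: 0.0107
gripper_force: 60.8
```

Request:
{"api": "play_rows", "payload": {"rows": [[[0, 0, 0, -1, 0, -0.35, 0], [0, 0, 0, -1, 0, -0.35, 0], [0, 0, 0, 0, 0, 0, 0]]]}}

```text
time_s: 37.2
eef_pos: [0.6307, -0.0241, 0.1335]
ee_rot: [-3.085, -0.051, -0.566]
force: [2.3, 0.3, 6.6]
finger_gap: 0.0108
gripper_force: 60.8
```

Request:
{"api": "play_rows", "payload": {"rows": [[[0, 0, 0, -1, 0, -0.35, 0], [0, 0, 0, 0, 0, 0, 0]]]}}

```text
time_s: 37.37
eef_pos: [0.6297, -0.0241, 0.1331]
ee_rot: [-3.085, -0.051, -0.565]
force: [1.5, -0.3, 5.2]
finger_gap: 0.0111
gripper_force: 60.8
```

Request:
{"api": "play_rows", "payload": {"rows": [[[0, 0, 0, -1, 0, -0.35, 0], [0, 0, 0, 0, 0, 0, 0]]]}}

```text
time_s: 37.53
eef_pos: [0.6288, -0.024, 0.1328]
ee_rot: [-3.085, -0.051, -0.566]
force: [1.8, -0.8, 5.8]
finger_gap: 0.0106
gripper_force: 60.8
```

Request:
{"api": "play_rows", "payload": {"rows": [[[0, 0, 0, -1, 0, -0.35, 0], [0, 0, 0, 0, 0, 0, 0]]]}}

```text
time_s: 37.7
eef_pos: [0.6286, -0.024, 0.1329]
ee_rot: [-3.084, -0.051, -0.569]
force: [4.0, 0.6, 5.9]
finger_gap: 0.0108
gripper_force: 60.6
```

Request:
{"api": "play_rows", "payload": {"rows": [[[0, 0, 0, -0.7, 0, -0.2, 0], [0, 0, 0, 0, 0, 0, 0]]]}}

```text
time_s: 37.87
eef_pos: [0.6285, -0.0241, 0.133]
ee_rot: [-3.084, -0.051, -0.571]
force: [5.7, -0.4, 5.7]
finger_gap: 0.0107
gripper_force: 60.5
```

At the lip: release and look again.

Request:
{"api": "play_rows", "payload": {"rows": [[[0, 0, 0, 0, 0, 0, 0.35], [0, 0, 0, 0, 0, 0, 0.35], [0, 0, 0, 0, 0, 0, 0.35], [0, 0, 0, -7, 0, 19, 0.35], [0, 0, 0, -10, 0, 28, 0.5], [0, 0, 0, -13, 0, 37, 0.5], [0, 0, 0, -13, 0, 37, 0.6], [0, 0, 0, 0, 0, 0, 0.6]]]}}

```text
time_s: 38.53
eef_pos: [0.5827, -0.0238, 0.2578]
ee_rot: [-3.086, -0.051, -0.571]
force: [0.4, 0.4, 0.4]
finger_gap: 0.051
gripper_force: 0.0
```

Request:
{"api": "play_rows", "payload": {"rows": [[[0, 0, 0, 0, 0, 0, 0.6], [0, 0, 0, 0, 0, 0, 0.6]]]}}

```text
time_s: 38.7
eef_pos: [0.5794, -0.0244, 0.2486]
ee_rot: [-3.088, -0.05, -0.548]
force: [-0.2, -0.5, -0.5]
finger_gap: 0.051
gripper_force: 0.0
```

```bash
python3 - <<'E'
from h import *
deckc(); p,d=car(); plan([(397.5,-243,130,17,0)])
E
```

```text
top fin [ 59.4 -29.4  25.4  11.2  -1.9] h 44.4 plate [ 66.9 -29.2  65.2  45.6   0.8]
top fin [50.8 32.2 42.3 11.3 -2.6] h 44.6 plate [ 49.7  31.5 113.5  48.3  -0.9]
top fin [50.6 93.6 42.6 11.5 -2.7] h 44.9 plate [ 45.2  92.3 107.8  49.6  -0.6]
side fin [ 51.5 -28.1  43.6  19.1   5.5] h 43.9 plate [ 4.750e+01 -2.730e+01  1.076e+02  4.870e+01  1.000e-01]
side fin [51.3 33.6 43.8 15.8 -4.8] h 44.6 plate [ 49.1  34.7 110.5  50.6  -2.3]
side fin [51.6 94.9 43.9 19.1 -6.2] h 44.2 plate [ 4.800e+01  9.720e+01  1.082e+02  5.160e+01 -1.000e-01]
window [682.  99.  10.] nofin 0
window [ 429.  -234.2   10. ] fin [ 397.4 -243.    42.3   11.7   17.4] dist 32.8 dir 15.5
window [697.  49.  10.] nofin 0
window [694. -38.  10.] nofin 0
window [437.1 407.3  10. ] fin [422.7 399.   79.4  75.3  70.2] dist 16.6 dir 29.9
t 38.9 at [579.6 -24.2 247.5] gap 0.05113948613016222 F [-0.3 -0.1  0.7]
to (397.5, -243, 130, 17, 0) rot [-3.3  19.82 14.98] shift [-182.1 -218.8 -117.5] rows>=7.5
```

Request:
{"api": "play_rows", "payload": {"rows": [[[-0.33, 1.98, 1.5, -18.3, -21.9, -12, 0.6], [-0.33, 1.98, 1.5, -18.3, -21.9, -12, 0.6], [-0.33, 1.98, 1.5, -18.3, -21.9, -12, 0.6], [-0.33, 1.98, 1.5, -18.3, -21.9, -12, 0.6], [-0.33, 1.98, 1.5, -18.3, -21.9, -12, 0.6], [-0.33, 1.98, 1.5, -18.3, -21.9, -12, 0.6], [-0.33, 1.98, 1.5, -18.3, -21.9, -12, 0.6], [-0.33, 1.98, 1.5, -18.3, -21.9, -12, 0.6]]]}}

```text
time_s: 39.57
eef_pos: [0.4328, -0.2002, 0.1523]
ee_rot: [-3.114, -0.385, -0.112]
force: [0.1, -0.6, 0.8]
finger_gap: 0.0509
gripper_force: 0.0
```

Request:
{"api": "play_rows", "payload": {"rows": [[[-0.33, 1.98, 1.5, -18.3, -21.9, -12, 0.6], [-0.33, 1.98, 1.5, -18.3, -21.9, -12, 0.6], [0, 0, 0, 0, 0, 0, 0.6], [0, 0, 0, 0, 0, 0, 0.6], [0, 0, 0, 0, 0, 0, 0.6]]]}}

```text
time_s: 39.98
eef_pos: [0.3979, -0.2424, 0.1293]
ee_rot: [-3.105, -0.465, -0.007]
force: [0.6, 0.3, -0.3]
finger_gap: 0.0512
gripper_force: 0.0
```

```bash
python3 - <<'E'
from h import *
plan([(397.5,-243,40.5,17,0),(399.5,-244,206,17,0),dk(57,-93,105)])
E
```

```text
t 40.0 at [ 397.9 -242.4  129.3] gap 0.05119976139553731 F [ 0.6  0.3 -0.3]
to (397.5, -243, 40.5, 17, 0) rot [-0.12  0.25 -0.04] shift [ -0.4  -0.6 -88.8] rows>=2.2
to (399.5, -244, 206, 17, 0) rot [0. 0. 0.] shift [  2.   -1.  165.5] rows>=4.0
to (np.float64(615.4), np.float64(-87.4), np.float64(193.2), 1.9, 20) rot [  3.29 -19.79 -14.95] shift [215.9 156.6 -12.8] rows>=6.5
```

Request:
{"api": "play_rows", "payload": {"rows": [[[0, 0, 0, 0, -0.6, -35, 0.6], [0, 0, 0, 0, 0, -35, 0.6], [0, 0, 0, 0, 0, -19, 0.6], [0, 0, 0, 0, 0, 0, 0], [0, 0, 0, 0, 0, 0, 0], [0, 0, 0, 0, 0, 0, 0], [0, 0, 0, 0, 0, 0, 0], [0, 0, 0, 0, 0, 0, 0]]]}}

```text
time_s: 40.65
eef_pos: [0.3995, -0.2443, 0.0427]
ee_rot: [3.104, 0.465, 0.013]
force: [0.6, 0.2, 4.3]
finger_gap: 0.0107
gripper_force: 60.6
```

Request:
{"api": "play_rows", "payload": {"rows": [[[0, 0, 0, 0, 0, 0, 0], [0, 0, 0, 0, 0, 0, 0], [0, 0, 0, 0, 0, 25, 0], [0, 0, 0, 0, 0, 40, 0], [0, 0, 0, 0, 0, 40, 0], [0, 0, 0, 0, 0, 40, 0], [0, 0, 0, 0, 0, 14, 0], [0, 0, 0, 0, 0, 0, 0]]]}}

```text
time_s: 41.32
eef_pos: [0.4003, -0.2456, 0.2049]
ee_rot: [3.099, 0.463, 0.02]
force: [-0.2, -0.1, -1.7]
finger_gap: 0.011
gripper_force: 60.1
```

Request:
{"api": "play_rows", "payload": {"rows": [[[0.41, -2.47, -1.87, 27.2, 19.6, -1.2, 0], [0.41, -2.47, -1.87, 27.2, 19.6, -1.2, 0], [0.41, -2.47, -1.87, 27.2, 19.6, -1.2, 0], [0.41, -2.47, -1.87, 27.2, 19.6, -1.2, 0], [0.41, -2.47, -1.87, 27.2, 19.6, -1.2, 0], [0.41, -2.47, -1.87, 27.2, 19.6, -1.2, 0], [0.41, -2.47, -1.87, 27.2, 19.6, -1.2, 0], [0.41, -2.47, -1.87, 27.2, 19.6, -1.2, 0]]]}}

```text
time_s: 41.98
eef_pos: [0.6147, -0.0863, 0.188]
ee_rot: [-3.087, -0.048, -0.548]
force: [0.3, -0.2, -0.5]
finger_gap: 0.0108
gripper_force: 60.0
```

Request:
{"api": "play_rows", "payload": {"rows": [[[0, 0, 0, 0, 0, 0, 0], [0, 0, 0, 0, 0, 0, 0], [0, 0, 0, 0, 0, 0, 0], [0, 0, 0, 0, 0, 0, 0]]]}}

```text
time_s: 42.32
eef_pos: [0.6138, -0.0888, 0.189]
ee_rot: [-3.089, -0.048, -0.547]
force: [0.3, -1.2, -0.5]
finger_gap: 0.0108
gripper_force: 59.9
```

```bash
python3 - <<'E'
from h import *
plan([dk(57,-92,60),dk(57,-92,46)])
E
```

```text
t 42.3 at [613.8 -88.8 189. ] gap 0.010817100781963776 F [ 0.3 -1.2 -0.5]
to (np.float64(630.8), np.float64(-85.9), np.float64(150.9), 1.9, 20) rot [0.08 0.08 0.13] shift [ 17.    2.9 -38.1] rows>=1.0
to (np.float64(635.6), np.float64(-85.7), np.float64(137.7), 1.9, 20) rot [0. 0. 0.] shift [  4.8   0.2 -13.2] rows>=0.3
```

Request:
{"api": "play_rows", "payload": {"rows": [[[0, 0, 0, 8, 1.5, -20, 0], [0, 0, 0, 8, 1.3, -20, 0], [0, 0, 0, 4, 0, -10, 0], [0, 0, 0, 1, 0, -4, 0], [0, 0, 0, 0.5, 0, -1.5, 0], [0, 0, 0, 0, 0, 0, 0], [0, 0, 0, 0, 0, 0, 0]]]}}

```text
time_s: 42.9
eef_pos: [0.6368, -0.0852, 0.1354]
ee_rot: [-3.088, -0.05, -0.553]
force: [0.1, 0.3, -0.9]
finger_gap: 0.0108
gripper_force: 60.1
```

Request:
{"api": "play_rows", "payload": {"rows": [[[0, 0, 0, 0.4, 0, -1, 0], [0, 0, 0, 0, 0, 0, 0], [0, 0, 0, 0, 0, 0, 0]]]}}

```text
time_s: 43.15
eef_pos: [0.6377, -0.0849, 0.1346]
ee_rot: [-3.088, -0.05, -0.554]
force: [0.1, -0.8, 1.8]
finger_gap: 0.0109
gripper_force: 60.3
```

Request:
{"api": "play_rows", "payload": {"rows": [[[0, 0, 0, 0.2, 0, -0.5, 0], [0, 0, 0, -1.9, 0, -0.7, 0], [0, 0, 0, -1.9, 0, -0.7, 0], [0, 0, 0, -1.5, 0, -0.5, 0], [0, 0, 0, 0, 0, 0, 0]]]}}

```text
time_s: 43.57
eef_pos: [0.6336, -0.0842, 0.1331]
ee_rot: [-3.087, -0.052, -0.558]
force: [0.3, -0.6, 3.9]
finger_gap: 0.0106
gripper_force: 60.9
```

Request:
{"api": "play_rows", "payload": {"rows": [[[0, 0, 0, -1, 0, -0.35, 0], [0, 0, 0, 0, 0, 0, 0]]]}}

```text
time_s: 43.73
eef_pos: [0.6328, -0.0841, 0.1329]
ee_rot: [-3.087, -0.052, -0.559]
force: [1.3, 0.4, 4.6]
finger_gap: 0.0105
gripper_force: 61.0
```

Request:
{"api": "play_rows", "payload": {"rows": [[[0, 0, 0, -1, 0, -0.35, 0], [0, 0, 0, 0, 0, 0, 0]]]}}

```text
time_s: 43.9
eef_pos: [0.6319, -0.084, 0.1325]
ee_rot: [-3.086, -0.052, -0.559]
force: [1.4, -0.2, 4.5]
finger_gap: 0.011
gripper_force: 60.9
```

Request:
{"api": "play_rows", "payload": {"rows": [[[0, 0, 0, -1, 0, -0.35, 0], [0, 0, 0, 0, 0, 0, 0]]]}}

```text
time_s: 44.07
eef_pos: [0.6317, -0.0841, 0.1326]
ee_rot: [-3.086, -0.052, -0.562]
force: [3.0, 0.3, 5.7]
finger_gap: 0.0108
gripper_force: 60.7
```

Request:
{"api": "play_rows", "payload": {"rows": [[[0, 0, 0, -1, 0, -0.35, 0], [0, 0, 0, 0, 0, 0, 0]]]}}

```text
time_s: 44.23
eef_pos: [0.6316, -0.0841, 0.1327]
ee_rot: [-3.085, -0.052, -0.565]
force: [6.6, 0.0, 4.5]
finger_gap: 0.0108
gripper_force: 60.6
```

Request:
{"api": "play_rows", "payload": {"rows": [[[0, 0, 0, -0.7, 0, -0.2, 0], [0, 0, 0, 0, 0, 0, 0]]]}}

```text
time_s: 44.4
eef_pos: [0.6314, -0.0841, 0.1328]
ee_rot: [-3.085, -0.052, -0.567]
force: [6.7, 0.3, 4.8]
finger_gap: 0.011
gripper_force: 60.5
```

Request:
{"api": "play_rows", "payload": {"rows": [[[0, 0, 0, 0, 0, 0, 0.35], [0, 0, 0, 0, 0, 0, 0.35], [0, 0, 0, 0, 0, 0, 0.35], [0, 0, 0, -7, 0, 19, 0.35], [0, 0, 0, -10, 0, 28, 0.5], [0, 0, 0, -13, 0, 37, 0.5], [0, 0, 0, -13, 0, 37, 0.5], [0, 0, 0, 0, 0, 0, 0.5]]]}}

```text
time_s: 45.07
eef_pos: [0.586, -0.0846, 0.2585]
ee_rot: [-3.088, -0.051, -0.568]
force: [1.8, 0.4, 0.6]
finger_gap: 0.0429
gripper_force: 0.0
```

```bash
python3 - <<'E'
from h import *
plan([(430,-382,190,-14,0)])
E
```

```text
t 45.1 at [586.  -84.6 258.5] gap 0.04286654106079095 F [1.8 0.4 0.6]
to (430, -382, 190, -14, 0) rot [  2.46  20.78 -15.73] shift [-156.  -297.4  -68.5] rows>=8.4
```

Request:
{"api": "play_rows", "payload": {"rows": [[[0.25, 2.08, -1.57, -15.3, -29.7, -6.3, 0], [0.25, 2.08, -1.57, -15.3, -29.7, -6.3, 0], [0.25, 2.08, -1.57, -15.3, -29.7, -6.3, 0], [0.25, 2.08, -1.57, -15.3, -29.7, -6.3, 0], [0.25, 2.08, -1.57, -15.3, -29.7, -6.3, 0], [0.25, 2.08, -1.57, -15.3, -29.7, -6.3, 0], [0.25, 2.08, -1.57, -15.3, -29.7, -6.3, 0], [0.25, 2.08, -1.57, -15.3, -29.7, -6.3, 0]]]}}

```text
time_s: 45.73
eef_pos: [0.4596, -0.3223, 0.1988]
ee_rot: [-3.119, 0.299, -0.089]
force: [0.4, 0.0, -0.3]
finger_gap: 0.0001
gripper_force: 0.0
```

Request:
{"api": "play_rows", "payload": {"rows": [[[0.25, 2.08, -1.57, -15.3, -29.7, -6.3, 0], [0.25, 2.08, -1.57, -15.3, -29.7, -6.3, 0], [0, 0, 0, 0, 0, 0, 0], [0, 0, 0, 0, 0, 0, 0], [0, 0, 0, 0, 0, 0, 0], [0, 0, 0, 0, 0, 0, 0]]]}}

```text
time_s: 46.23
eef_pos: [0.4318, -0.3792, 0.1873]
ee_rot: [-3.111, 0.378, 0.018]
force: [0.3, 0.1, 0.6]
finger_gap: -0.0005
gripper_force: 0.0
```

```bash
python3 - <<'E'
from h import *
deckc(); p,d=manip.read_camera('top'); plan([(440,-385,92,-14,0),(526,-406.2,92,-14,0)])
P=cloud('top',d)[d>0]
L=P[(np.abs(P[:,0]-.50)<.06)&(np.abs(P[:,1]+.40)<.05)]
for lo,hi in [(.02,.03),(.085,.13)]:
    S=L[(L[:,2]>lo)&(L[:,2]<hi)]; print('lever',lo,rect(S) if len(S)>4 else len(S))
q,d=manip.read_camera('side')
cv2.imwrite('pics/f.png',np.vstack([cv2.resize(p[100:280,140:500,::-1],(720,360)),cv2.resize(q[100:220,230:470,::-1],(480,240))[:, :].repeat(1,0) if 0 else cv2.copyMakeBorder(cv2.resize(q[105:225,230:470,::-1],(480,240)),0,0,0,240,cv2.BORDER_CONSTANT)]))
E
```

```text
top fin [ 49.  -90.2  42.4  11.6  -0.6] h 44.8 plate [ 45.9 -91.7 107.7  49.6  -1.3]
top fin [ 49.3 -29.   44.5  11.2  -1.9] h 44.5 plate [ 45.6 -31.4 107.4  49.5  -2.3]
top fin [50.4 32.3 42.7 11.3 -2.8] h 44.2 plate [ 45.2  31.  108.1  49.6  -0.8]
top fin [51.  93.4 42.2 11.6 -3.5] h 45.3 plate [ 45.1  92.3 107.8  49.8  -0.6]
side fin [ 51.6 -89.4  43.8  17.6  -1.3] h 43.9 plate [ 54.1 -88.1 120.6  50.5  -0.7]
side fin [ 51.6 -28.8  44.5  17.9  -4.5] h 44.5 plate [ 54.4 -26.5 121.3  49.8  -0.3]
side fin [51.7 32.3 43.5 17.5 -3.2] h 44.7 plate [ 53.   35.  118.9  49.8  -0.2]
side fin [52.  94.7 42.9 16.5 -1.9] h 44.4 plate [ 47.7  96.1 107.8  51.8   0. ]
t 46.4 at [ 432.  -379.8  188. ] gap -0.00018426938828910796 F [-0.2  0.8 -0.1]
to (440, -385, 92, -14, 0) rot [-0.41 -0.54 -0.13] shift [  8.   -5.2 -96. ] rows>=2.4
to (526, -406.2, 92, -14, 0) rot [0. 0. 0.] shift [ 86.  -21.2   0. ] rows>=2.2
lever 0.02 [ 511.6 -402.8   70.3   50.7  -13.3]
lever 0.085 [ 485.  -395.3   23.5   23.1   89.2]
```

View pics/f.png

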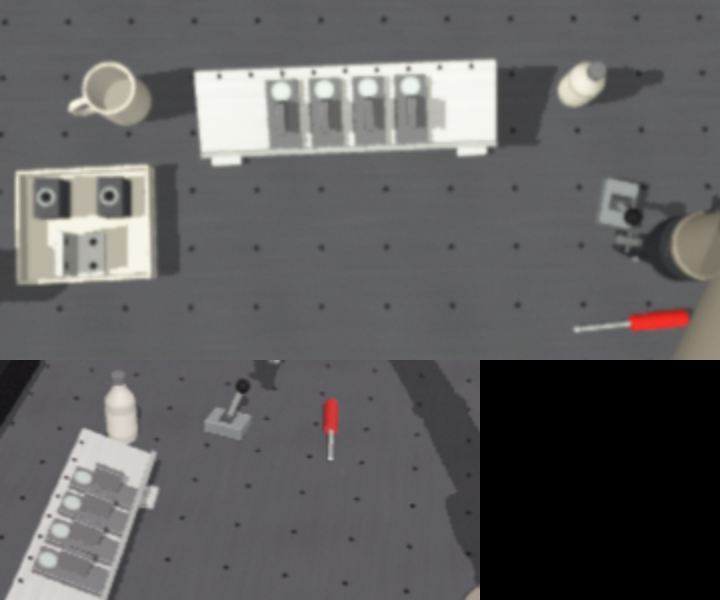

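Request:
{"api": "play_rows", "payload": {"rows": [[[0, 0, 0, 4, -2.5, -33, 0], [0, 0, 0, 4, -2.5, -33, 0], [0, 0, 0, 0, 0, -28, 0], [0, 0, 0, 0, 0, 0, 0], [0, 0, 0, 10, -2.4, 0, 0], [0, 0, 0, 10, -2.4, 0, 0], [0, 0, 0, 10, -2.4, 0, 0], [0, 0, 0, 10, -2.4, 0, 0]]]}}

```text
time_s: 47.1
eef_pos: [0.48, -0.3961, 0.096]
ee_rot: [-3.114, 0.382, 0.015]
force: [-2.2, -0.3, 0.7]
finger_gap: -0.0
gripper_force: 0.6
```

Request:
{"api": "play_rows", "payload": {"rows": [[[0, 0, 0, 10, -2.4, 0, 0], [0, 0, 0, 10, -2.4, 0, 0], [0, 0, 0, 8, -2, 0, 0], [0, 0, 0, 5, -1.2, 0, 0], [0, 0, 0, 0, 0, 0, 0]]]}}

```text
time_s: 47.52
eef_pos: [0.514, -0.4038, 0.0947]
ee_rot: [-3.113, 0.381, 0.013]
force: [0.3, -0.1, 0.8]
finger_gap: -0.0003
gripper_force: 0.0
```

Request:
{"api": "play_rows", "payload": {"rows": [[[0, 0, 0, 4, -1, 0, 0], [0, 0, 0, 4, -1, 0, 0], [0, 0, 0, 0, 0, 0, 0]]]}}

```text
time_s: 47.77
eef_pos: [0.5205, -0.4059, 0.0937]
ee_rot: [-3.113, 0.382, 0.017]
force: [-0.1, 0.6, -0.0]
finger_gap: -0.0001
gripper_force: 0.2
```

Request:
{"api": "play_rows", "payload": {"rows": [[[0, 0, 0, 2, -0.5, 0, 0], [0, 0, 0, 2, -0.5, 0, 0], [0, 0, 0, 0, 0, 0, 0]]]}}

```text
time_s: 48.02
eef_pos: [0.5244, -0.407, 0.0937]
ee_rot: [-3.113, 0.383, 0.017]
force: [-0.7, 0.2, 0.7]
finger_gap: -0.0
gripper_force: 0.3
```

Request:
{"api": "play_rows", "payload": {"rows": [[[0, 0, 0, 2, -0.5, 0, 0], [0, 0, 0, 0, 0, 0, 0]]]}}

```text
time_s: 48.18
eef_pos: [0.5252, -0.4072, 0.0935]
ee_rot: [-3.112, 0.383, 0.021]
force: [-4.4, 1.2, 0.5]
finger_gap: -0.0002
gripper_force: 1.7
```

Request:
{"api": "play_rows", "payload": {"rows": [[[0, 0, 0, 2, -0.5, 0, 0], [0, 0, 0, 0, 0, 0, 0]]]}}

```text
time_s: 48.35
eef_pos: [0.5256, -0.4074, 0.0933]
ee_rot: [-3.111, 0.383, 0.027]
force: [-8.0, 2.3, 3.8]
finger_gap: 0.0004
gripper_force: 3.7
```

Request:
{"api": "play_rows", "payload": {"rows": [[[0, 0, 0, -10, 2.4, 0, 0], [0, 0, 0, -30, 7, 0, 0], [0, 0, 0, -30, 7, 10, 0], [0, 0, 0, -25, 6, 35, 0], [0, 0, 0, 0, 0, 40, 0], [0, 0, 0, 0, 0, 30, 0], [0, 0, 0, 0, 0, 0, 0], [0, 0, 0, 0, 0, 0, 0]]]}}

```text
time_s: 49.02
eef_pos: [0.4367, -0.3869, 0.2108]
ee_rot: [-3.117, 0.382, 0.004]
force: [0.1, -0.3, -0.6]
finger_gap: 0.0
gripper_force: 0.0
```

Request:
{"api": "play_rows", "payload": {"rows": [[[0, 0, 0, -20, 0, 0, 0], [0, 0, 0, 0, 0, 0, 0], [0, 0, 0, 0, 0, 0, 0]]]}}

```text
time_s: 49.27
eef_pos: [0.4136, -0.3858, 0.2061]
ee_rot: [-3.112, 0.385, 0.019]
force: [0.2, -0.8, 0.6]
finger_gap: -0.0002
gripper_force: 0.0
```

```bash
python3 - <<'E'
from h import *
deckc(); p,d=manip.read_camera('top'); plan([])
P=cloud('top',d)[d>0]
L=P[(np.abs(P[:,0]-.53)<.06)&(np.abs(P[:,1]+.40)<.05)]
S=L[(L[:,2]>.085)&(L[:,2]<.13)]; print('lever',rect(S) if len(S)>4 else len(S))
q,d=manip.read_camera('side')
cv2.imwrite('pics/g.png',np.vstack([cv2.resize(p[100:280,140:500,::-1],(720,360)),cv2.copyMakeBorder(cv2.resize(q[105:225,230:470,::-1],(480,240)),0,0,0,240,cv2.BORDER_CONSTANT)]))
E
```

```text
top fin [ 49.2 -90.3  42.7  11.4  -0.9] h 44.8 plate [ 45.9 -91.7 107.6  49.5  -1.4]
top fin [ 49.7 -29.1  44.   11.2  -1.7] h 44.9 plate [ 45.6 -28.7 108.8  49.5   0.6]
top fin [51.  32.3 41.3 11.4 -2.5] h 44.8 plate [ 49.4  33.9 116.8  50.3   2.2]
top fin [50.8 93.7 42.4 11.6 -2.4] h 45.0 plate [ 45.3  92.1 107.3  50.   -0.8]
side fin [ 51.9 -88.7  43.6  20.7  -5.9] h 43.8 plate [ 47.9 -87.1 109.1  49.9  -2. ]
side fin [ 51.9 -28.1  43.6  18.   -1.4] h 44.1 plate [ 47.6 -27.2 107.5  50.5   0.4]
side fin [51.6 32.7 42.7 22.   1.3] h 43.2 plate [ 48.2  35.1 109.6  51.1   0.4]
side fin [51.9 93.9 43.1 17.7  2. ] h 44.5 plate [4.800e+01 9.590e+01 1.082e+02 4.990e+01 1.000e-01]
t 49.4 at [ 415.2 -385.2  206.6] gap 9.396422541384411e-05 F [-0.2 -0.4 -0. ]
lever [ 548.1 -411.1   24.4   23.4   74.3]
```

View pics/g.png

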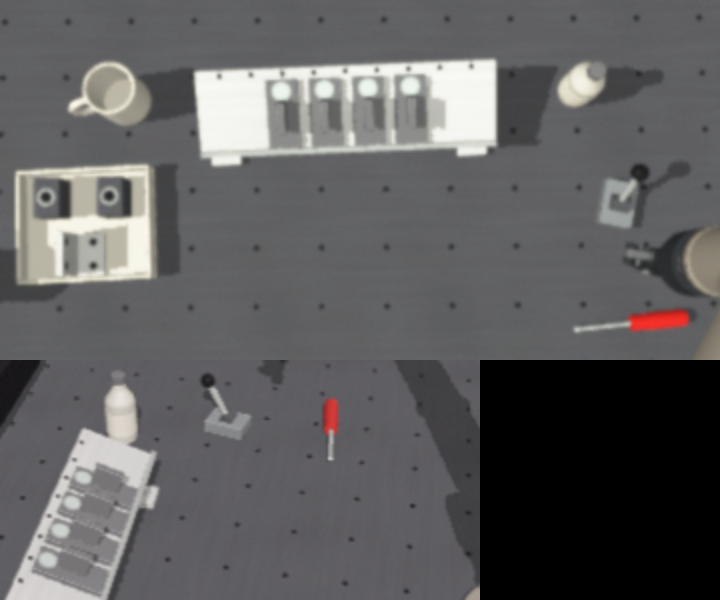

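The picture shows the four carriers on the deck, at about (285–412, 110), with their windows uphill. The three parts are in the tray, and the lever's ball has swung to the far side at (640, 172), at (548, −411) mm against an expected stop of (549, −412). The bottle, mug and screwdriver haven't moved.

```bash
python3 -c "
from plant import manip
print(manip.hand_in())"
```

```text
the job is handed in; nothing more can be done
None
```

The job is done and handed in at about 50 s: the bracket and both holders are in the tray, all four carriers lie at the lip with their windows uphill, and the lever is pushed fully over.

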